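Mark copper bracelet bars in the lever press

ROBOT

A 7-joint arm with a two-finger parallel gripper is mounted at the origin on a cart in front of the work surface, level with it; the furniture and walls round the work are solid. World frame = base frame: x ahead of the robot, y to its left, z up, the work surface at z = 0. Lengths are in m, angles in degrees, forces in N, time in s.
With the tool pointing down it reaches from about 0.4 to 0.85 m from the base axis. Payload 4.5 kg.
Tool frame: the origin (TCP) lies at the very end of the fingers, on their centre line; the grasp point (between the pads) lies 19 mm behind it (ctrl.tcp_to_grasp is the z of the grasp point in the tool frame, in m); z points along the fingers, x is the direction in which the jaws open and shut, and the axes are right-handed (so a half turn about z gives the same grasp; the last joint's range is limited). The gripper opens to 85 mm and grips with 20 to 120 N. Pads are 22 mm wide; open, the fingers measure 114 mm over their backs; the gripper's body (76 mm by 85 mm) begins 54 mm behind the grasp point. The pads swing forward as they close: fully open they stand 13 mm farther back than shut.
Start: joints at [72.811, 39.483, -11.15, 89.685, 9.013, 51.709, -12.324], TCP at [0.205, -0.591, 0.205] pointing down, gripper open.
Joint ranges: [-172.22, 172.22], [-26.19, 119.32], [-84.43, 86.54], [7.71, 146.69], [-57.33, 237.33], [2.42, 119.75], [-152.13, 152.13]. Speed limits (degrees/s): [147.25, 147.25, 180, 180, 180, 180, 180].

INTERFACE

Orientations are given as a 3x3 rotation matrix whose columns are the frame's x, y, z axes.
In Python, from workcell import read_state, optics, ctrl gives the robot as it stands.
- The arm moves only by the tool servo_tool, never from a script. Its argument "deltas" is a list of rows, each a list of 6 numbers: the shift along the tool's x, y, z in m, then the turn, a rotation vector about the tool's x, y, z in degrees. A call has 1 to 5 rows; each row is the pose to reach, as a shift and turn from the pose measured when the call began, along the tool's axes at that moment; what a row does not reach only later rows make up. A row lasts 1/12 s, in which the tool goes at most 41.7 mm and 7.16 degrees, less where a joint would pass 70% of its speed; a pose out of reach is approached as far as the arm can. A call with a gripper value outside its range is refused whole. "claw" is the opening, from 0 (shut) to 1 (fully open), set as the call begins (left out, the last holds). The fingers move at their own pace and stop on an object; "force" is the grip in N (left out, the last holds). Time passes only in rows, so rows that repeat a pose let the fingers close. It gives the time, the measured TCP pose, the force and the opening at its end, in the units of the state.
- read_state(): the state, without advancing time (a new reading comes with each control period).
- optics.capture(name): name is "scene" or "side" or "wrist"; returns the picture (480x640x3 uint8, red, green, blue); there is no depth.
- optics.camera_info(name): a dict with "fx", "fy", "cx", "cy" (pixels), "k1" (the pictures are not rectified: a ray, as slopes to the right and down, at radius r is drawn at 1 + k1 r^2 times it, then the intrinsics apply), "rvec" (rotation vector, rad) and "tvec" (3), from world to camera coordinates, as OpenCV has them. Camera axes: x right, y down, z forward; pixel columns grow to the right and rows downward; lengths in m; the calibration is good to about 2 mm. A picture is of the moment at which its call begins: read the wrist's pose just before it. camera_info takes no time and is no camera call; for the wrist camera it gives the pose at the moment of the call.
- ctrl.close_job(): hands the job in, once; it reports no verdict.
The state is a dict: "t": time; "joint_pos": joint angles; "qvel": joint speeds; "tau": joint torques, N m; "ee_pos": TCP position; "orientation": TCP orientation; "force": force on the tool from outside, world axes, zero at the start; "moment": the same for the moment, N m; "gripper_width": opening from 0.0 (shut) to 1.0 (fully open).
Only numpy, scipy, OpenCV 4.12 (cv2) and the standard library are available. Lean on these libraries where they do the work, as an engineer would, in place of code of your own. Each camera call takes 0.05 s, during which the arm holds its last target. There are 200 camera calls.

TASK

Mark the bracelet bars that lie on the soldering block, all in one stroke of the lever press: slide each one under the raised die, one bar to a lane, square against the rib on its left and right back to the rear stop; pull the lever forward until the die bears firmly on all the bars, then ease it slowly back to its rest without letting it fly. Then draw the bars out and lay them flat and side by side, lengthwise, in the felt-lined tray. Leave the glass beaker where it stands.

Things in the scene. Friction and masses are not known exactly. Their poses are not given: they have to be found in the camera images.
- bar1: a copper bracelet bar, 150 x 20 x 6 mm (x, y, z), 0.12 to 0.19 kg; origin at the centre of its underside, x along its length; either end may go first, this side down. 2 or 3 of the three are there. At the start it lies on the soldering block
- bar2: a copper bracelet bar, 150 x 20 x 6 mm (x, y, z), 0.12 to 0.19 kg; origin at the centre of its underside, x along its length; either end may go first, this side down. 2 or 3 of the three are there. At the start it lies on the soldering block
- bar3: a copper bracelet bar, 150 x 20 x 6 mm (x, y, z), 0.12 to 0.19 kg; origin at the centre of its underside, x along its length; either end may go first, this side down. 2 or 3 of the three are there. At the start it lies on the soldering block
- press: bench lever press, bolted down, 185 x 225 mm, 0.31 m tall with its lever; origin on the bench, x to its back, y to its left, z up; the open front (-x) faces the robot. Bed top at z 50 mm, from x -45 to 122 mm; rear stop 12 mm high, its front face at x 45 mm. Lanes along x at y 54, 0, -54 mm. Head: from x -11 mm backwards, y -36 to 36, z 133 to 207 mm, the ram to 245 mm
- die (a point): centre of the underside of the die's pads, 34 mm above the bed when the lever rests. The die plate reaches 30 mm to its front and back and 93 mm to each side (press axes) and is 26 mm high with its three pads (24 mm wide, one over each lane). Two pillars of 12 mm stand 15 mm behind this point, 84 mm to each side
- lane_left (a point): left (y +54 mm) lane of the press (axes as the press): where a bar's origin lies when it is home, on the bed, inner end at the rear stop (75 mm behind), +y edge at the lane's rib (face 10 mm to +y; 6 mm thick, 8 mm high, from 5 mm behind this point to the stop), within 4 mm. Free to the next rib on the -y side: 48 mm from the rib's face. A home bar's front 60 mm jut out free before the bed, for gripping from above
- lane_middle (a point): middle lane of the press (axes as the press): where a bar's origin lies when it is home, on the bed, inner end at the rear stop (75 mm behind), +y edge at the lane's rib (face 10 mm to +y; 6 mm thick, 8 mm high, from 5 mm behind this point to the stop), within 4 mm. Free to the next rib on the -y side: 48 mm from the rib's face. A home bar's front 60 mm jut out free before the bed, for gripping from above
- lane_right (a point): right (y -54 mm) lane of the press (axes as the press): where a bar's origin lies when it is home, on the bed, inner end at the rear stop (75 mm behind), +y edge at the lane's rib (face 10 mm to +y; 6 mm thick, 8 mm high, from 5 mm behind this point to the stop), within 4 mm. Free to the next rib on the -y side: 48 mm from the rib's face. A home bar's front 60 mm jut out free before the bed, for gripping from above
- press_lever (a joint): angle of the press's lever: 0 at rest (leaning 12 degrees back from upright), growing as the grip is pulled forward and down towards the robot; the die sinks 21.5 mm per rad and meets 6 mm bars at about 1.30, where the lever comes up hard (end of its range 1.45). A spring drives it back to 0: about 2 N at the grip at rest, 10 N at 1.3 rad, a few N more to press; let go, it flies back in a fraction of a second. Eased back, it takes 3 s or so
- grip_centre (a point): centre of the lever's hand grip: a black sleeve 26 mm thick and 70 mm long that turns freely about its own axis, which lies along the press's y, on the press's right side; the lever's bar (11 mm thick) is beyond its +y end, 46 mm from this point
- lever_hinge (a point): point on the lever's axis level with the grip's centre; the axis runs along the press's y, 170 mm above the bench, and the grip's centre moves about this point on a circle of 130 mm in the press's x-z plane
- solder_block: worn soldering block, 155 x 208 x 31 mm (x, y, z), fixed; origin at the centre of its underside. The bars lie on its top, z 31 mm, along its y and about 50 mm apart in x
- tray: shallow aluminium tray lined with grey felt, 162 x 186 x 14 mm (x, y, z), fixed; origin at the centre of its underside; walls 3 mm thick, the floor 3 mm above the origin. Three bars fit in it side by side along its y, at x about -48, 0 and 48 mm
- magnifier_lamp: the bench's magnifier lamp, always here, not to be pushed: origin under its round foot. Its big flat head hangs at z 84 to 190 mm, from 30 to 270 mm nearer the robot (world -x) than the origin and from 78 mm left to 74 mm right of it; post and arms to z 0.28 m
- hot_plate: hot plate with a glass casserole on it, always here, 0.19 m tall in all; origin under its centre, which is 125 mm from its front edge (world -x); a knob juts out there
- beaker: a glass beaker, 76 mm across and 65 mm tall, origin under its centre: to be left alone

How it is judged:
By the outcome, as a careful person would: the job done as asked, in the order asked, and still so for the second after the job is handed in, with the robot touching nothing.
Of bar1, bar2, bar3 only 2 to 3 are there at a start; the rules pass over those that are not, and their reading is None.
At some moment in a run one of bar1, bar2, bar3 may be knocked a few centimetres aside while the robot is not near it.
It also fails if it takes over 210 s, if anything falls off the work surface, if the arm or the gripper's body presses on something with over 40 N, if the wrist force passes 120 N, or if a joint passes its speed limit or range.

## Working session

There is one attempt and no reset: what is moved stays moved. The work goes in short steps, Python scripts to look and compute and a tool call to move; the robot and the scene stay as the last step left them, time stands still between calls to the robot, and variables do not carry over. Pictures are saved under pics/ and viewed, about 12 in all and at most 16, crops included, and the job is handed in when it is done.

Besides the shell and the picture viewer there is one more tool, called after "Request:" as name([rows], argument=value, ...), one row to a line, values as JSON. servo_tool: Moves the arm, as the interface text tells. Its arguments: {"type":"object","properties":{"deltas":{"type":"array","items":{"type":"array","items":{"type":"number"}}},"claw":{"type":"number"},"force":{"type":"number"}},"required":["deltas"]}

```bash
ls; mkdir -p pics
python3 - <<'E'
from workcell import read_state, optics, ctrl
import cv2,json,numpy as np
s=read_state();print(s)
print(ctrl.tcp_to_grasp)
for n in("scene","side","wrist"):
    i=optics.camera_info(n);print(n,i)
    R=cv2.Rodrigues(np.array(i['rvec'],float))[0];print('campos',-R.T@np.array(i['tvec']).ravel(),'fwd',R[2])
    cv2.imwrite(f'pics/{n}0.png',cv2.cvtColor(optics.capture(n),cv2.COLOR_RGB2BGR))
E
```

```text
pics
{'t': 0.0, 'joint_pos': array([ 72.81222575,  39.53445591, -11.14495848,  89.74715823,
         9.01447562,  51.70860886, -12.324033  ]), 'qvel': array([-0.04936809, -0.00926607,  0.03245749,  0.03942736, -0.02879502,
        0.00133316, -0.0099005 ]), 'tau': array([ 9.04739477e-05, -5.39607275e+01, -1.26601361e+00, -1.58544195e+01,
        9.27638233e-03,  9.29612870e-03, -1.82408780e-05]), 'ee_pos': array([ 0.20446902, -0.58985033,  0.20425966]), 'orientation': array([[ 3.27728739e-01, -9.44771553e-01, -7.65620705e-04],
       [-9.44769992e-01, -3.27729595e-01,  1.72462885e-03],
       [-1.88029684e-03,  1.58125029e-04, -9.99998220e-01]]), 'force': array([0.23075433, 0.67952289, 0.53452693]), 'moment': array([ 0.00645815,  0.08696765, -0.01121164]), 'gripper_width': 1.004308075272724}
-0.0187
scene {'fx': 479.5587987041714, 'fy': 479.5587987041714, 'cx': 317.9583859609315, 'cy': 246.54940874645604, 'k1': -0.06845051411656229, 'rvec': array([ 1.06373428, -2.01000259,  1.27976073]), 'tvec': array([0.32601135, 0.38326071, 1.03767765])}
campos [-0.48297394  0.69379871  0.78442756] fwd [ 0.76298845 -0.49647356 -0.4139597 ]
side {'fx': 501.3815364036849, 'fy': 501.3815364036849, 'cx': 315.6237726882604, 'cy': 240.35046466315097, 'k1': 0.008202447544280608, 'rvec': array([ 1.42555257, -2.40962016,  0.66159675]), 'tvec': array([0.31281853, 0.56637288, 1.33091583])}
campos [-0.01091621  0.37098744  1.43255708] fwd [ 0.44312396 -0.24887014 -0.86122286]
wrist {'fx': 422.62032771815285, 'fy': 422.62032771815285, 'cx': 317.57884818721675, 'cy': 244.5178627371661, 'k1': -0.01700712291514899, 'rvec': array([-2.35550047,  1.67466278,  0.25457908]), 'tvec': array([-0.62431389, -0.03841747,  0.38117902])}
campos [ 0.27601022 -0.56625737  0.37378086] fwd [-0.2777834  -0.09335466 -0.9560969 ]
```

View pics/scene0.png

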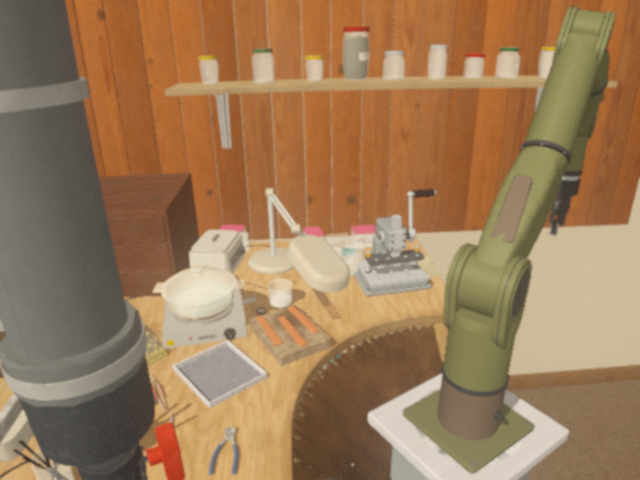

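View pics/side0.png

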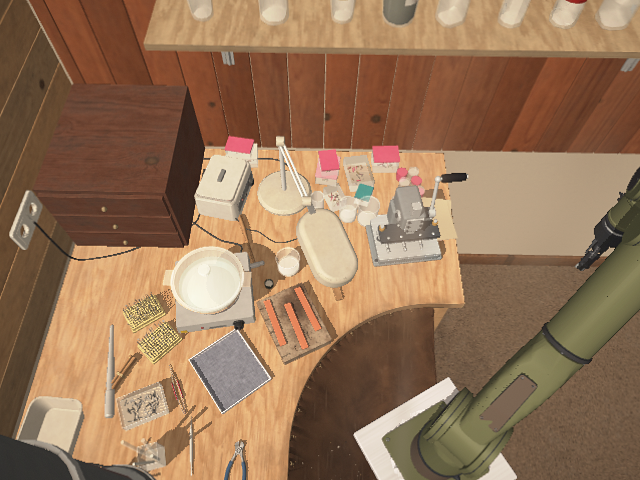

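The side view shows three copper bars on the block, at about (272,323), (295,327) and (307,309). The tray is near (231,370), the beaker at (288,262), the lamp head at (327,247) and the press at (403,235). Its grip is near (453,177).

```bash
cat > h.py <<'E'
import numpy as np,cv2
from workcell import read_state, optics, ctrl
def cam(n):
    i=optics.camera_info(n);R=cv2.Rodrigues(np.array(i['rvec'],float))[0];t=np.array(i['tvec'],float).ravel()
    K=np.array([[i['fx'],0,i['cx']],[0,i['fy'],i['cy']],[0,0,1]]);return K,i['k1'],R,t
def ray(c,uv):
    K,k,R,t=c;uv=np.array(uv,float).reshape(-1,1,2)
    p=cv2.undistortPoints(uv,K,np.array([k,0,0,0,0.]))[:,0]
    d=np.c_[p,np.ones(len(p))]@R;return -R.T@t,d/np.linalg.norm(d,axis=1)[:,None]
def plane(c,uv,z):
    o,d=ray(c,uv);return o+d*((z-o[2])/d[:,2])[:,None]
def proj(c,P):
    K,k,R,t=c;return cv2.projectPoints(np.array(P,float).reshape(-1,1,3),R,t,K,np.array([k,0,0,0,0.]))[0][:,0]
def tri(c1,u1,c2,u2):
    o1,d1=ray(c1,u1);o2,d2=ray(c2,u2);out=[]
    for a,b in zip(d1,d2):
        s=np.linalg.lstsq(np.c_[a,-b],o2-o1,rcond=None)[0];p,q=o1+s[0]*a,o2+s[1]*b;out.append(np.r_[(p+q)/2,np.linalg.norm(p-q)])
    return np.array(out)
def copper(im,lo=(3,120,120),hi=(11,255,255)):
    return cv2.inRange(cv2.cvtColor(im,cv2.COLOR_RGB2HSV),lo,hi)
def rects(m,amin,amax):
    r=[cv2.minAreaRect(c) for c in cv2.findContours(m,cv2.RETR_EXTERNAL,cv2.CHAIN_APPROX_NONE)[0] if amin<cv2.contourArea(c)<amax]
    return r
def save(n,im,box=None,s=1):
    if box: im=im[box[1]:box[3],box[0]:box[2]]
    cv2.imwrite('pics/'+n,cv2.cvtColor(cv2.resize(im,None,fx=s,fy=s,interpolation=cv2.INTER_CUBIC),cv2.COLOR_RGB2BGR))
E
python3 - <<'E'
from h import *
S=cv2.cvtColor(cv2.imread('pics/side0.png'),cv2.COLOR_BGR2RGB);C=cv2.cvtColor(cv2.imread('pics/scene0.png'),cv2.COLOR_BGR2RGB)
a=cv2.resize(S[270:420,180:340],(640,600),interpolation=cv2.INTER_CUBIC)
save('crop1.png',a)
save('crop2.png',np.hstack([cv2.resize(S[165:275,355:475],(400,367)),cv2.resize(C[180:300,350:450],(400,480))[:367]]))
cs,cc=cam('side'),cam('scene')
for n,im,c,b in(('side',S,cs,(250,280,335,360)),('scene',C,cc,(245,300,335,360))):
    m=copper(im);k=np.zeros_like(m);k[b[1]:b[3],b[0]:b[2]]=m[b[1]:b[3],b[0]:b[2]]
    for r in rects(k,40,900):
        p=plane(c,[r[0]],.037)[0];bp=cv2.boxPoints(r);w=plane(c,bp,.037)
        e=[np.linalg.norm(w[0]-w[1]),np.linalg.norm(w[1]-w[2])]
        print(n,np.round(r[0],1),np.round(r[1],1),p.round(4),np.round(e,3))
E
```

```text
side [295.8 325.3] [49.4  7.4] [0.4815 0.1586 0.037 ] [0.022 0.153]
side [274.4 322.2] [47.6  7.3] [0.5203 0.2092 0.037 ] [0.022 0.15 ]
side [307.1 308.2] [47.9  7.2] [0.5129 0.1039 0.037 ] [0.022 0.153]
```

View pics/crop1.png

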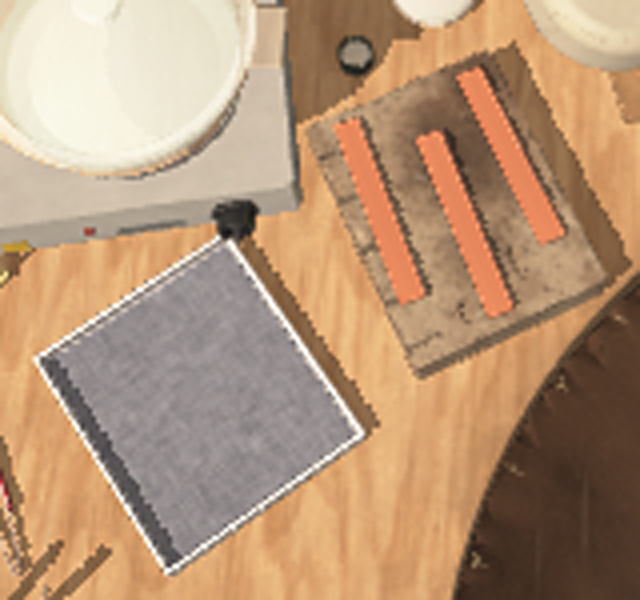

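View pics/crop2.png

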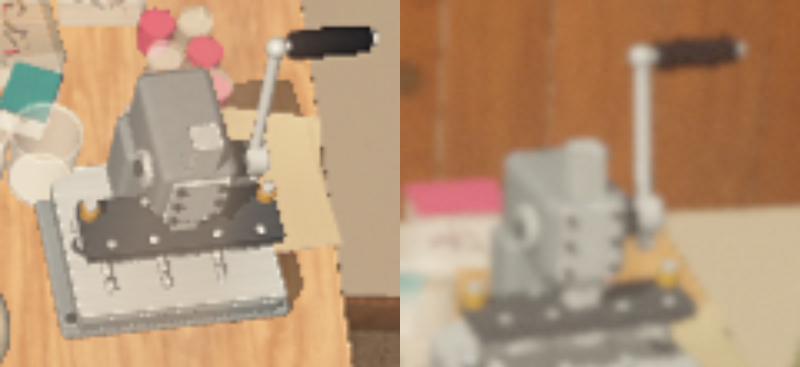

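Crop 1 shows the bars and the tray rim corners at side pixels (237,330), (190,359), (222,413) and (272,379). Crop 2 shows the grip sleeve from about (442,178) to (468,176) in side and (414,193) to (435,192) in scene. The bed's front edge runs from (375,265) to (441,258).

Run:
```python
from h import *
S=cv2.cvtColor(cv2.imread('pics/side0.png'),cv2.COLOR_BGR2RGB);C=cv2.cvtColor(cv2.imread('pics/scene0.png'),cv2.COLOR_BGR2RGB)
cs,cc=cam('side'),cam('scene')
def comp(im,b,lo=(3,120,120)):
    m=copper(im,lo);k=np.zeros_like(m);k[b[1]:b[3],b[0]:b[2]]=m[b[1]:b[3],b[0]:b[2]]
    n,_,st,ce=cv2.connectedComponentsWithStats(k)
    return ce[1:][st[1:,4]>30]
r=rects((lambda m:(m[:280].fill(0),m[365:].fill(0),m)[2])(copper(S)),40,900)
print('scene comps',comp(C,(245,300,335,360)).round(1), C[325,270],C[327,293],C[320,305])
for q in r:
    if 250<q[0][0]<335:
        w=plane(cs,cv2.boxPoints(q),.037);e=w[1]-w[0] if np.linalg.norm(w[1]-w[0])>.1 else w[2]-w[1]
        print(w.mean(0).round(4),'dir',np.degrees(np.arctan2(e[1],e[0])).round(1),'predict in scene',proj(cc,w.mean(0)).round(1))
print('grip',tri(cs,[(442,178),(468.5,176.5)],cc,[(413.7,193),(435,192)]).round(4))
t=plane(cs,[(237,330),(190,359.5),(222,413),(271.75,378.75)],.014)
print('tray',t.round(4),t.mean(0).round(4));
for a in range(4):
    e=t[(a+1)%4]-t[a];print(np.linalg.norm(e).round(4),np.degrees(np.arctan2(e[1],e[0])).round(1))
p=plane(cs,[(355+67/3.333,165+322/3.333),(355+286/3.333,165+300/3.333),(355+40/3.333,165+190/3.33)],.04)
print('press front',p.round(4));e=p[1]-p[0];print(np.linalg.norm(e),np.degrees(np.arctan2(e[1],e[0])))
```

```text
scene comps [] [185 140 100] [196 134  88] [219 145  92]
[0.4833 0.1583 0.037 ] dir 173.1 predict in scene [[291.1 328.8]]
[0.5221 0.209  0.037 ] dir 172.6 predict in scene [[268.1 328.3]]
[0.5147 0.1037 0.037 ] dir 176.3 predict in scene [[302.  317.5]]
grip [[ 5.807e-01 -3.708e-01  2.978e-01  2.000e-04]
 [ 5.509e-01 -4.400e-01  2.959e-01  3.500e-03]]
tray [[0.5604 0.3149 0.014 ]
 [0.544  0.4699 0.014 ]
 [0.363  0.4485 0.014 ]
 [0.3812 0.2886 0.014 ]] [0.4622 0.3805 0.014 ]
0.1559 96.0
0.1823 -173.3
0.161 -83.5
0.1811 8.4
press front [[ 0.5476 -0.1582  0.04  ]
 [ 0.4676 -0.3538  0.04  ]
 [ 0.6856 -0.2138  0.04  ]]
0.21138267675353825 -112.25840561184773
```

Request:
servo_tool([
  [-0.025,-0.026,-0.01,0,0,0],
  [-0.05,-0.052,-0.02,0,0,0],
  [-0.075,-0.078,-0.03,0,0,0],
  [-0.1,-0.104,-0.04,0,0,0],
  [-0.125,-0.13,-0.05,0,0,0],
], claw=0.6)

```text
t: 0.57
ee_pos: [0.2868, -0.4276, 0.2548]
orientation: [[0.328, -0.945, -0.001], [-0.945, -0.328, 0.002], [-0.002, 0.0, -1.0]]
force: [0.5, -0.2, -0.0]
gripper_width: 0.598
```

Request:
servo_tool([
  [-0.025,-0.026,-0.01,0,0,0],
  [-0.05,-0.052,-0.02,0,0,0],
  [-0.075,-0.078,-0.03,0,0,0],
  [-0.1,-0.104,-0.04,0,0,0],
  [-0.125,-0.13,-0.05,0,0,0],
])

```text
t: 0.98
ee_pos: [0.369, -0.2652, 0.3055]
orientation: [[0.327, -0.945, -0.001], [-0.945, -0.327, 0.002], [-0.002, 0.0, -1.0]]
force: [0.5, -1.2, 1.2]
gripper_width: 0.599
```

Request:
servo_tool([
  [-0.025,-0.026,0,0,0,-7],
  [-0.05,-0.052,0,0,0,-14],
  [-0.055,-0.055,0,0,0,-21],
  [-0.055,-0.055,0,0,0,-28],
  [-0.055,-0.055,0,0,0,-35],
])

```text
t: 1.4
ee_pos: [0.4031, -0.194, 0.3055]
orientation: [[0.815, -0.579, -0.001], [-0.579, -0.815, 0.002], [-0.002, -0.001, -1.0]]
force: [-0.4, -0.6, 0.2]
gripper_width: 0.6
```

Request:
servo_tool([
  [0,0,0,0,0,-7],
  [0,0,0,0,0,-14],
  [0,0,0,0,0,-21],
  [0,0,0,0,0,-28],
  [0,0,0,0,0,-35],
])

```text
t: 1.82
ee_pos: [0.4029, -0.194, 0.3054]
orientation: [[1.0, -0.0, -0.002], [-0.0, -1.0, 0.002], [-0.002, -0.002, -1.0]]
force: [-0.2, 0.3, 1.2]
gripper_width: 0.599
```

Request:
servo_tool([
  [0,0,0,0,0,-7],
  [0,0,0,0,0,-14],
  [0,0,0,0,0,-21],
  [0,0,0,0,0,-28],
  [0,0,0,0,0,-35],
])

```text
t: 2.23
ee_pos: [0.4026, -0.194, 0.3052]
orientation: [[0.816, 0.578, -0.002], [0.578, -0.816, 0.002], [-0.001, -0.003, -1.0]]
force: [-0.0, -0.7, -0.5]
gripper_width: 0.603
```

Request:
servo_tool([
  [0,0,0,0,0,-7],
  [0,0,0,0,0,-14],
  [0,0,0,0,0,-21],
  [0,0,0,0,0,-28],
  [0,0,0,0,0,-33],
])

```text
t: 2.65
ee_pos: [0.4022, -0.1942, 0.305]
orientation: [[0.364, 0.931, -0.003], [0.931, -0.364, 0.002], [0.001, -0.004, -1.0]]
force: [-0.1, -0.1, 0.1]
gripper_width: 0.6
```

Run:
```python
from h import *
c=cam('wrist');np.savez('w1.npz',*[np.array(x) for x in c]);im=optics.capture('wrist');save('w1.png',im)
cs=cam('side');l=plane(cs,[(284,195),(288,262)],0.01);print(l.round(3),read_state()['joint_pos'].round(0))
```

```text
[[ 0.934 -0.032  0.01 ]
 [ 0.693  0.077  0.01 ]] [ 55.  25. -52. 109.  23.  58.  62.]
```

View pics/w1.png

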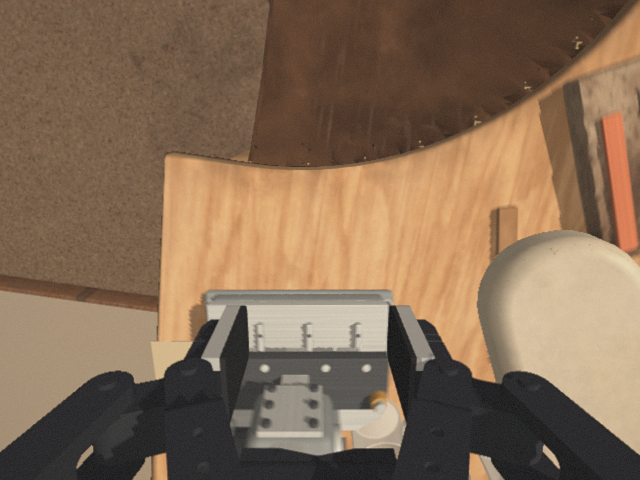

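The wrist view has the press bed front edge near row 305. Three bright ribs sit at about (261,335), (309,335) and (357,335), partly behind the fingers. I'll shift forward for a clear second view.

Request:
servo_tool([
  [0,0.03,0,0,0,0],
  [0,0.06,0,0,0,0],
  [0,0.09,0,0,0,0],
  [0,0.1,0,0,0,0],
  [0,0.1,0,0,0,0],
])

```text
t: 3.12
ee_pos: [0.4975, -0.231, 0.3038]
orientation: [[0.365, 0.931, -0.002], [0.931, -0.365, 0.004], [0.003, -0.003, -1.0]]
force: [-0.3, -0.0, -0.4]
gripper_width: 0.603
```

Run:
```python
from h import *
c=cam('wrist');np.savez('w2.npz',*[np.array(x) for x in c]);im=optics.capture('wrist');cv2.imwrite('pics/w2full.png',cv2.cvtColor(im,cv2.COLOR_RGB2BGR));save('w2.png',im,(180,120,440,420),2)
im1=cv2.cvtColor(cv2.imread('pics/w1.png'),cv2.COLOR_BGR2RGB)
```

```text
(no output)
```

View pics/w2.png

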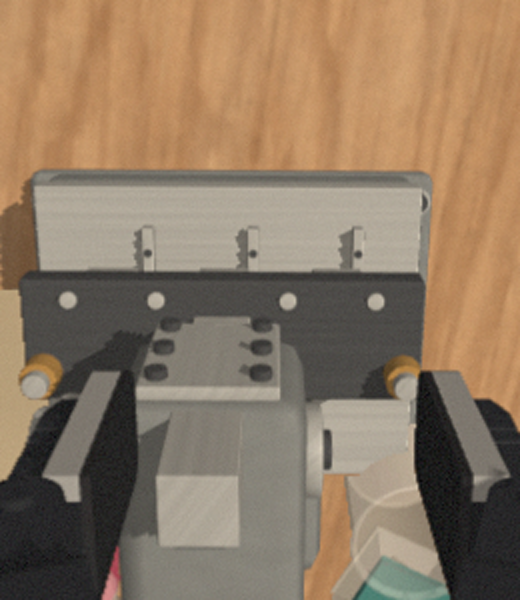

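The view is clear. Rib front ends are at full-image pixels (254,233.5), (306.5,233.5) and (359,233.5), and the bed front edge is at row 212. The image's left is the press's right.

Run:
```python
from h import *
L=lambda f:tuple(np.load(f)[f'arr_{i}'] for i in range(4))
L=lambda f:[np.load(f)['arr_%d'%i] for i in range(4)]
w1,w2=L('w1.npz'),L('w2.npz');w1[1]=float(w1[1]);w2[1]=float(w2[1])
ff=lambda u,v:(180+u/2,120+v/2)
ribs=[ff(148,227),ff(253,227),ff(358,227)]
P=plane(w2,ribs,.058);print('ribs',P.round(4),np.linalg.norm(np.diff(P,axis=0),axis=1).round(4))
print('2view ribs',tri(w2,ribs,w1,[(261,322),(309,322),(357,322)]).round(4))
B=plane(w2,[ff(36,186),ff(420,186)],.05);print('bed',B.round(4),np.linalg.norm(B[1]-B[0]))
for a,b in((P[0],P[2]),(B[0],B[1])): e=b-a;print('y axis deg',np.degrees(np.arctan2(e[1],e[0])))
e=P[2]-P[0];yv=e[:2]/np.linalg.norm(e[:2]);xv=np.array([yv[1],-yv[0]])
O=P[1][:2]+.025*xv-.013*yv;print('origin',O.round(4),'xv',xv.round(4),'bed front press coords',[( (b[:2]-O)@xv).round(4) for b in B],[((b[:2]-O)@yv).round(4) for b in B])
cs=cam('side');cc=cam('scene')
for n,y in(('left',.054),('mid',0),('right',-.054)):print(n,(O-.03*xv+y*yv).round(4))
h=plane(cs,[(298,215),(327,285),(356,270),(327,247)],.15);print('lamp head',h.round(3))
G=tri(cs,[(442,178),(468.5,176.5)],cc,[(413.7,193),(435,192)])[:,:3]
print('grip in press',[(((g[:2]-O)@xv).round(4),((g[:2]-O)@yv).round(4),g[2].round(4)) for g in G])
```

```text
ribs [[ 0.5118 -0.3052  0.058 ]
 [ 0.5314 -0.2554  0.058 ]
 [ 0.5509 -0.2056  0.058 ]] [0.0535 0.0535]
2view ribs [[ 5.135e-01 -3.057e-01  5.140e-02  2.300e-03]
 [ 5.335e-01 -2.558e-01  5.040e-02  1.200e-03]
 [ 5.532e-01 -2.056e-01  5.020e-02  1.000e-04]]
bed [[ 0.4725 -0.3517  0.05  ]
 [ 0.5444 -0.1687  0.05  ]] 0.19667360756683175
y axis deg 68.56002906825458
y axis deg 68.5644117258475
origin [ 0.5499 -0.2767] xv [ 0.9308 -0.3655] bed front press coords [np.float64(-0.0446), np.float64(-0.0446)] [np.float64(-0.0981), np.float64(0.0985)]
left [ 0.5417 -0.2154]
mid [ 0.522  -0.2657]
right [ 0.5022 -0.316 ]
lamp head [[ 0.754  0.004  0.15 ]
 [ 0.505  0.043  0.15 ]
 [ 0.507 -0.054  0.15 ]
 [ 0.613 -0.018  0.15 ]]
grip in press [(np.float64(0.0631), np.float64(-0.0764), np.float64(0.2978)), (np.float64(0.0606), np.float64(-0.1517), np.float64(0.2959))]
```

Request:
servo_tool([
  [0.037,-0.014,0,0,0,0],
  [0.074,-0.028,0,0,0,0],
  [0.111,-0.042,0,0,0,0],
  [0.148,-0.056,0,0,0,0],
  [0.185,-0.07,0,0,0,0],
], claw=0.4)

```text
t: 3.58
ee_pos: [0.4959, -0.0311, 0.3047]
orientation: [[0.365, 0.931, -0.005], [0.931, -0.365, 0.002], [0.001, -0.005, -1.0]]
force: [0.9, -0.3, 0.3]
gripper_width: 0.4
```

Request:
servo_tool([
  [0.037,-0.014,0,0,0,-4],
  [0.074,-0.028,0.005,0,0,-8],
  [0.111,-0.042,0.01,0,0,-12],
  [0.148,-0.056,0.02,0,0,-16],
  [0.175,-0.069,0.03,0,0,-16],
])

```text
t: 4.0
ee_pos: [0.4941, 0.1603, 0.2754]
orientation: [[0.09, 0.996, -0.004], [0.996, -0.09, 0.004], [0.003, -0.004, -1.0]]
force: [1.0, -1.2, -0.2]
gripper_width: 0.401
```

Request:
servo_tool([
  [0,0,0,0,0,0],
])

```text
t: 4.08
ee_pos: [0.4905, 0.1668, 0.2748]
orientation: [[0.08, 0.997, -0.006], [0.997, -0.08, 0.007], [0.007, -0.007, -1.0]]
force: [0.4, -0.4, 0.4]
gripper_width: 0.397
```

```bash
cat > bars.py <<'E'
from h import *
import sys
def bars(im,c,z,lo=(3,120,110)):
    out=[]
    for q in rects(copper(im,lo),800,30000):
        w=plane(c,cv2.boxPoints(q),z);a,b=w[1]-w[0],w[2]-w[1]
        if np.linalg.norm(a)<np.linalg.norm(b):a,b=b,a
        if a[0]<0:a=-a
        out.append((w.mean(0),np.degrees(np.arctan2(a[1],a[0])),np.linalg.norm(a),np.linalg.norm(b),q[0]))
    return out
E
python3 - <<'E'
from bars import *
c=cam('wrist');im=optics.capture('wrist');save('w3.png',im)
for b in bars(im,c,.037):
    g=b[0]-.055*np.array([np.cos(np.radians(b[1])),np.sin(np.radians(b[1])),0])
    print(b[0].round(4),'deg %.1f L %.3f W %.3f'%b[1:4],np.round(b[4]),'grip',g.round(4))
E
```

```text
[0.5233 0.209  0.037 ] deg -7.1 L 0.150 W 0.020 [361. 222.] grip [0.4688 0.2157 0.037 ]
[0.5156 0.1031 0.037 ] deg -2.6 L 0.150 W 0.021 [254. 223.] grip [0.4607 0.1056 0.037 ]
[0.4845 0.1578 0.037 ] deg -7.2 L 0.150 W 0.020 [306. 187.] grip [0.4299 0.1647 0.037 ]
```

View pics/w3.png

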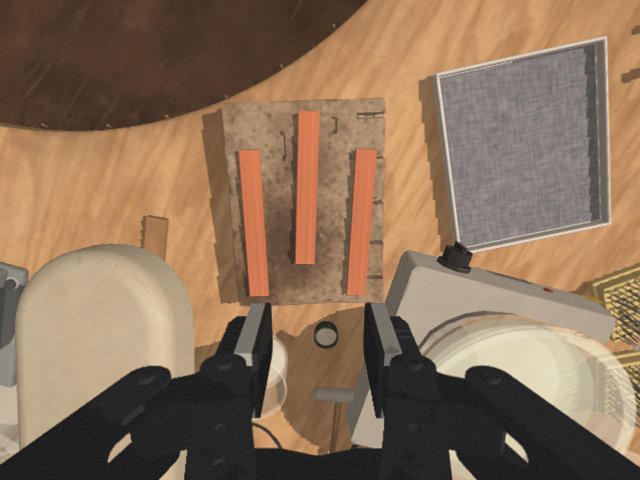

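Request:
servo_tool([
  [-0.03,-0.012,0.01,0,0,-1],
  [-0.0635,-0.025,0.035,0,0,-2],
  [-0.0635,-0.025,0.075,0,0,-2],
  [-0.0635,-0.025,0.11,0,0,-2],
  [-0.0635,-0.025,0.145,0,0,-2],
])

```text
t: 4.55
ee_pos: [0.4593, 0.1001, 0.1294]
orientation: [[0.052, 0.999, -0.006], [0.999, -0.052, 0.003], [0.003, -0.006, -1.0]]
force: [0.8, -0.1, 0.1]
gripper_width: 0.402
```

Request:
servo_tool([
  [0,0,0.03,0,0,0],
  [0,0,0.06,0,0,0],
  [0,0,0.07,0,0,0],
  [0,0,0.07,0,0,0],
])

```text
t: 4.88
ee_pos: [0.457, 0.0975, 0.0577]
orientation: [[0.055, 0.998, -0.01], [0.999, -0.055, -0.0], [-0.001, -0.01, -1.0]]
force: [0.8, 0.3, 0.2]
gripper_width: 0.399
```

Request:
servo_tool([
  [0.0083,0.0033,0.005,-0.6,0,0],
  [0.0083,0.0033,0.01,-0.6,0,0],
  [0.0083,0.0033,0.015,-0.6,0,0],
  [0.0083,0.0033,0.02,-0.6,0,0],
  [0.0083,0.0033,0.02,-0.6,0,0],
])

```text
t: 5.3
ee_pos: [0.4604, 0.1047, 0.0375]
orientation: [[0.056, 0.998, -0.0], [0.998, -0.056, -0.002], [-0.002, 0.0, -1.0]]
force: [0.4, 0.4, 0.5]
gripper_width: 0.401
```

Request:
servo_tool([
  [0,0,0.002,0,0,0],
  [0,0,0.0045,0,0,0],
  [0,0,0.0045,0,0,0],
])

```text
t: 5.55
ee_pos: [0.4603, 0.1044, 0.0328]
orientation: [[0.056, 0.998, -0.0], [0.998, -0.056, -0.002], [-0.002, -0.0, -1.0]]
force: [0.5, 0.2, -0.3]
gripper_width: 0.395
```

Request:
servo_tool([
  [0,0,0,0,0,0],
  [0,0,0,0,0,0],
  [0,0,0,0,0,0],
  [0,0,0,0,0,0],
  [0,0,0,0,0,0],
], claw=0, force=60)

```text
t: 5.97
ee_pos: [0.4604, 0.1044, 0.0329]
orientation: [[0.056, 0.998, -0.0], [0.998, -0.056, -0.002], [-0.002, -0.0, -1.0]]
force: [0.3, 0.3, 1.1]
gripper_width: -0.001
```

The jaws shut without the bar. I'll look before doing anything else.

Request:
servo_tool([
  [0,0,-0.03,0,0,0],
  [0,0,-0.06,0,0,0],
  [0,-0.0,-0.1,0,0,0],
  [0,0,-0.13,0,0,0],
  [0,0,-0.13,0,0,0],
], claw=0.4)

```text
t: 6.38
ee_pos: [0.4632, 0.1067, 0.1678]
orientation: [[0.056, 0.998, 0.009], [0.998, -0.056, 0.002], [0.002, 0.008, -1.0]]
force: [0.8, 0.9, 0.9]
gripper_width: 0.393
```

Run:
```python
from bars import *
c=cam('wrist');im=optics.capture('wrist');save('w4.png',im)
for b in bars(im,c,.037):
    print(b[0].round(4),'deg %.1f L %.3f W %.3f'%b[1:4],np.round(b[4]))
S=optics.capture('side');cs=cam('side');m=copper(S);m[:270]=0;m[370:]=0
for q in rects(m,40,900):print('side',np.round(q[0],1),plane(cs,[q[0]],.037).round(4),np.round(q[1]))
```

```text
[0.5222 0.2075 0.037 ] deg -8.2 L 0.150 W 0.021 [453. 280.]
[0.5151 0.1032 0.037 ] deg -2.7 L 0.150 W 0.019 [316. 279.]
[0.4759 0.1594 0.037 ] deg -6.7 L 0.133 W 0.020 [390. 227.]
side [311.2 316.4] [[0.4841 0.1056 0.037 ]] [30.  7.]
side [295.8 325.3] [[0.4815 0.1585 0.037 ]] [49.  7.]
side [274.5 322.3] [[0.5198 0.2093 0.037 ]] [48.  7.]
```

View pics/w4.png

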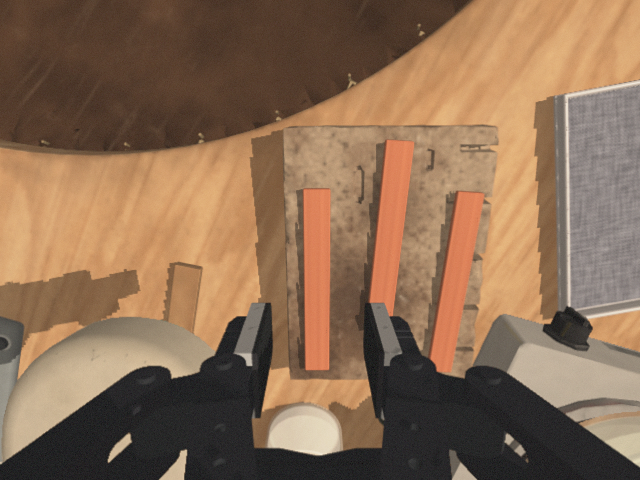

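Bar C hasn't moved, at (0.515,0.103), and it lies between the fingers, so the tips closed just above it. I'll go back down and find the contact height by feel.

Request:
servo_tool([
  [0,-0.004,0.035,0.5,0,0],
  [0,-0.004,0.07,0.5,0,0],
  [0,-0.004,0.105,0.5,0,0],
  [0,-0.004,0.13,0.5,0,0],
  [0,-0.004,0.134,0.5,0,0],
])

```text
t: 6.9
ee_pos: [0.4539, 0.1032, 0.0256]
orientation: [[0.055, 0.998, -0.015], [0.998, -0.055, -0.005], [-0.006, -0.014, -1.0]]
force: [-0.2, -0.3, -0.1]
gripper_width: 0.401
```

Request:
servo_tool([
  [0,0,0,0,0,0],
  [0,0,0,0,0,0],
])

```text
t: 7.07
ee_pos: [0.453, 0.1031, 0.0253]
orientation: [[0.054, 0.998, -0.017], [0.998, -0.054, -0.006], [-0.007, -0.016, -1.0]]
force: [0.1, 0.2, -0.2]
gripper_width: 0.402
```

Request:
servo_tool([
  [0,0,0.001,0,0,0],
  [0,0,0.002,0,0,0],
  [0,0,0.002,0,0,0],
])

```text
t: 7.32
ee_pos: [0.4536, 0.1032, 0.0241]
orientation: [[0.055, 0.998, -0.015], [0.998, -0.055, -0.005], [-0.006, -0.015, -1.0]]
force: [-0.3, 0.9, -0.1]
gripper_width: 0.395
```

Request:
servo_tool([
  [0,0,0.001,0,0,0],
  [0,0,0.002,0,0,0],
  [0,0,0.002,0,0,0],
])

```text
t: 7.57
ee_pos: [0.4538, 0.1031, 0.0223]
orientation: [[0.055, 0.998, -0.014], [0.998, -0.055, -0.005], [-0.006, -0.014, -1.0]]
force: [0.4, 0.0, -0.3]
gripper_width: 0.402
```

Request:
servo_tool([
  [0.001,0.003,0,-0.8,0,0],
  [0.002,0.0065,0,-0.8,0,0],
  [0.002,0.0065,0,-0.8,0,0],
])

```text
t: 7.82
ee_pos: [0.4612, 0.1051, 0.0224]
orientation: [[0.055, 0.998, 0.0], [0.998, -0.055, -0.006], [-0.006, 0.001, -1.0]]
force: [0.7, 0.9, 0.4]
gripper_width: 0.403
```

Request:
servo_tool([
  [0,0,0.001,0,0,0],
  [0,0,0.002,0,0,0],
  [0,0,0.002,0,0,0],
])

```text
t: 8.07
ee_pos: [0.4611, 0.1049, 0.0201]
orientation: [[0.055, 0.998, -0.0], [0.998, -0.055, -0.006], [-0.006, 0.0, -1.0]]
force: [0.1, -1.0, 0.3]
gripper_width: 0.4
```

Request:
servo_tool([
  [0,0,0.001,0,0,0],
  [0,0,0.002,0,0,0],
  [0,0,0.002,0,0,0],
])

```text
t: 8.32
ee_pos: [0.461, 0.1048, 0.018]
orientation: [[0.055, 0.998, -0.0], [0.998, -0.055, -0.006], [-0.006, -0.0, -1.0]]
force: [0.2, 0.2, 0.5]
gripper_width: 0.402
```

Request:
servo_tool([
  [0,0,0,0,0,0],
  [0,0,0,0,0,0],
  [0,0,0,0,0,0],
  [0,0,0,0,0,0],
  [0,0,0,0,0,0],
], claw=0, force=60)

```text
t: 8.73
ee_pos: [0.461, 0.1048, 0.018]
orientation: [[0.055, 0.998, -0.0], [0.998, -0.055, -0.006], [-0.006, -0.0, -1.0]]
force: [-0.1, -0.3, -0.3]
gripper_width: 0.005
```

Run:
```python
from bars import *
c=cam('wrist');im=optics.capture('wrist');s=read_state();print(s['ee_pos'],s['gripper_width'],s['joint_pos'].round(1))
print(proj(c,[s['ee_pos'],s['ee_pos']+[0,0,.019]]), 'campos',-c[2].T@c[3], 'rel', s['orientation'].T@(-c[2].T@c[3]-s['ee_pos']))
S=optics.capture('side')
cs=cam('side');print('side tcp',proj(cs,s['ee_pos']))
out=np.hstack([cv2.resize(im[180:480,170:470],(400,400)),cv2.resize(S[250:370,240:360],(400,400),interpolation=cv2.INTER_CUBIC)]);save('w5.png',out)
```

```text
[0.46093159 0.1048239  0.01796295] -0.00019248861074074917 [ -2.5  50.5 -26.5 122.5  64.3  22.8   4.3]
[[318.16683105 293.07507064]
 [318.00773683 312.57841792]] campos [0.38719004 0.10939473 0.1874065 ] rel [-0.00050932 -0.07390718 -0.16943227]
side tcp [[315.16867622 325.08877899]]
```

View pics/w5.png

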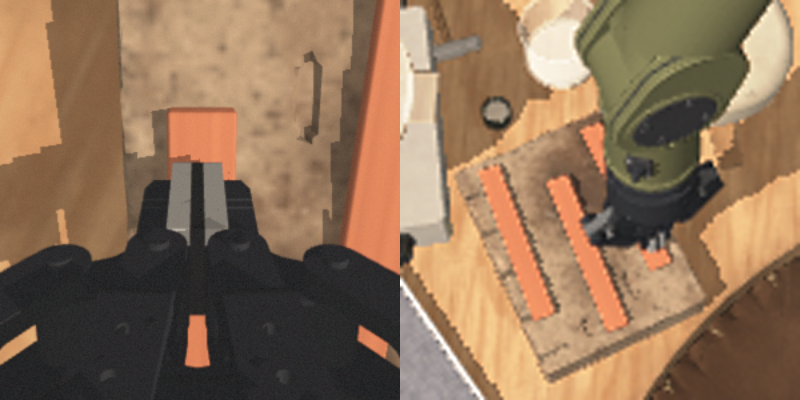

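The shut tips show at about row 304, where the reported TCP projects to row 293. Finger size and parallax put the real tips about 30 mm behind the reported TCP, still above the bar. So I'll open and keep lowering by feel.

Request:
servo_tool([
  [0,0,0,0,0,0],
  [0,0,0,0,0,0],
  [0,0,0,0,0,0],
  [0,0,0.002,0,0,0],
  [0,0,0.004,0,0,0],
], claw=0.4)

```text
t: 9.25
ee_pos: [0.4611, 0.1048, 0.0139]
orientation: [[0.055, 0.998, -0.0], [0.998, -0.055, -0.006], [-0.006, 0.0, -1.0]]
force: [-0.5, 0.1, 0.5]
gripper_width: 0.4
```

Request:
servo_tool([
  [0,0,0.001,0,0,0],
  [0,0,0.003,0,0,0],
  [0,0,0.003,0,0,0],
])

```text
t: 9.5
ee_pos: [0.4608, 0.1048, 0.0105]
orientation: [[0.055, 0.998, -0.001], [0.998, -0.055, -0.006], [-0.006, -0.0, -1.0]]
force: [0.8, 0.4, -0.1]
gripper_width: 0.399
```

Request:
servo_tool([
  [0,0,0.001,0,0,0],
  [0,0,0.003,0,0,0],
  [0,0,0.003,0,0,0],
])

```text
t: 9.75
ee_pos: [0.4607, 0.1047, 0.0072]
orientation: [[0.055, 0.998, -0.001], [0.998, -0.055, -0.006], [-0.006, -0.001, -1.0]]
force: [0.6, -0.3, 1.0]
gripper_width: 0.4
```

Request:
servo_tool([
  [0,0,0,0,0,0],
  [0,0,0,0,0,0],
  [0,0,0,0,0,0],
  [0,0,0,0,0,0],
  [0,0,0,0,0,0],
], claw=0)

```text
t: 10.17
ee_pos: [0.4607, 0.1049, 0.0074]
orientation: [[0.055, 0.999, -0.001], [0.998, -0.055, -0.006], [-0.006, -0.001, -1.0]]
force: [-1.3, 0.2, 5.3]
gripper_width: 0.199
```

Request:
servo_tool([
  [0,0,0,0,0,0],
  [0,0,0,0,0,0],
  [0,0,0,0,0,0],
  [0,0,0.0015,0,0,0],
  [0,0,0.003,0,0,0],
], claw=0.4)

```text
t: 10.58
ee_pos: [0.4608, 0.1048, 0.0042]
orientation: [[0.055, 0.998, -0.001], [0.998, -0.055, -0.006], [-0.006, -0.0, -1.0]]
force: [-0.3, 0.4, 0.1]
gripper_width: 0.401
```

Request:
servo_tool([
  [0,0,0,0,0,0],
  [0,0,0,0,0,0],
  [0,0,0,0,0,0],
  [0,0,0,0,0,0],
  [0,0,0,0,0,0],
], claw=0)

```text
t: 11.0
ee_pos: [0.4615, 0.1075, 0.0052]
orientation: [[0.053, 0.999, 0.001], [0.999, -0.053, -0.002], [-0.001, 0.002, -1.0]]
force: [-2.5, 3.7, 12.7]
gripper_width: 0.21
```

Request:
servo_tool([
  [0,0,-0.002,0,0,0],
  [0,0,-0.01,0,0,0],
  [0,0,-0.02,0,0,0],
  [0,0,-0.03,0,0,0],
  [0,0,-0.03,0,0,0],
])

```text
t: 11.42
ee_pos: [0.462, 0.1075, 0.0362]
orientation: [[0.054, 0.999, 0.003], [0.999, -0.054, -0.001], [-0.001, 0.003, -1.0]]
force: [0.2, -0.1, -2.0]
gripper_width: 0.205
```

Request:
servo_tool([
  [0,0,0,0,0,0],
  [0,0,0,0,0,0],
])

```text
t: 11.58
ee_pos: [0.4618, 0.1072, 0.0357]
orientation: [[0.054, 0.999, 0.002], [0.999, -0.054, -0.001], [-0.001, 0.002, -1.0]]
force: [-0.3, -0.4, -0.8]
gripper_width: 0.206
```

Run:
```python
from bars import *
s=read_state();c=cam('wrist');im=optics.capture('wrist');print(s['ee_pos'].round(4),s['orientation'].round(4).tolist(),s['force'].round(1),s['gripper_width'])
save('w6.png',im)
```

```text
[0.4618 0.1072 0.0357] [[0.0541, 0.9985, 0.0024], [0.9985, -0.0541, -0.0015], [-0.0014, 0.0024, -1.0]] [-0.3 -0.4 -0.8] 0.20637352019072058
```

View pics/w6.png

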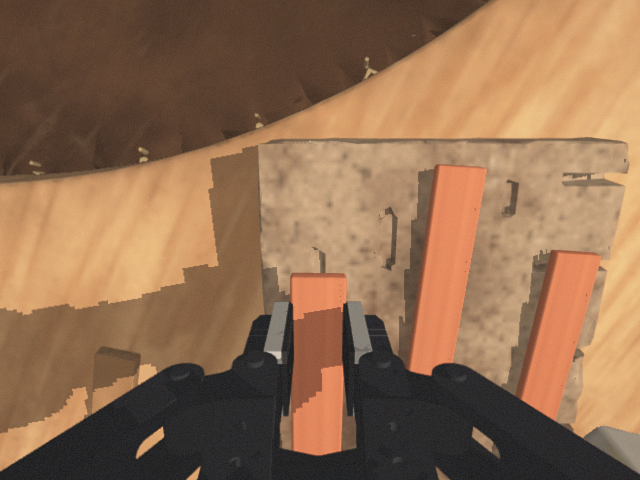

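The bar is held straight in the jaws: near end at row 274, pads at row 303. Next I carry it over to the right lane.

Request:
servo_tool([
  [0,-0.01,-0.04,0,0,0],
  [0,-0.03,-0.08,0,0,0],
  [0,-0.05,-0.12,0,0,0],
  [0,-0.07,-0.16,0,0,0],
  [0,-0.09,-0.19,0,0,0],
])

```text
t: 12.05
ee_pos: [0.3722, 0.1123, 0.2235]
orientation: [[0.054, 0.999, 0.001], [0.999, -0.054, -0.002], [-0.002, 0.001, -1.0]]
force: [1.5, -0.2, 0.3]
gripper_width: 0.209
```

Request:
servo_tool([
  [-0.035,0.001,-0.01,0,0,0],
  [-0.075,0.002,-0.01,0,0,0],
  [-0.113,0.003,-0.01,0,0,0],
  [-0.15,0.005,-0.01,0,0,0],
  [-0.19,0.006,-0.01,0,0,0],
])

```text
t: 12.47
ee_pos: [0.3675, -0.0793, 0.2337]
orientation: [[0.053, 0.999, 0.001], [0.999, -0.053, -0.002], [-0.002, 0.001, -1.0]]
force: [0.4, 0.0, -1.0]
gripper_width: 0.209
```

Request:
servo_tool([
  [-0.04,0.001,0,0,0,4],
  [-0.08,0.002,0,0,0,8],
  [-0.12,0.003,0,0,0,12],
  [-0.16,0.005,0,0,0,16],
  [-0.19,0.006,0,0,0,18],
])

```text
t: 12.88
ee_pos: [0.3619, -0.2732, 0.2332]
orientation: [[0.365, 0.931, -0.001], [0.931, -0.365, -0.003], [-0.003, 0.0, -1.0]]
force: [1.1, -0.4, -1.4]
gripper_width: 0.204
```

Request:
servo_tool([
  [0,0,0,0,0,0],
  [0,0,0,0,0,0],
  [0,0,0,0,0,0],
])

```text
t: 13.13
ee_pos: [0.3615, -0.2722, 0.2327]
orientation: [[0.365, 0.931, -0.002], [0.931, -0.365, -0.001], [-0.002, -0.001, -1.0]]
force: [-0.1, 0.1, -0.1]
gripper_width: 0.207
```

Request:
servo_tool([
  [0,0,0.04,0,0,0],
  [0,0,0.08,0,0,0],
  [0,0,0.12,0,0,0],
  [0,0,0.16,0,0,0],
  [0,0,0.195,0,0,0],
])

```text
t: 13.55
ee_pos: [0.3612, -0.2697, 0.0361]
orientation: [[0.361, 0.933, -0.002], [0.933, -0.361, 0.002], [0.001, -0.003, -1.0]]
force: [0.8, -2.2, -2.6]
gripper_width: 0.206
```

Request:
servo_tool([
  [0,0,0,0,0,0],
  [0,0,0,0,0,0],
  [0,0,0,0,0,0],
])

```text
t: 13.8
ee_pos: [0.3627, -0.2683, 0.0375]
orientation: [[0.358, 0.934, -0.0], [0.934, -0.358, 0.002], [0.002, -0.001, -1.0]]
force: [-0.9, -0.3, -0.3]
gripper_width: 0.206
```

```bash
cat > pr.py <<'E'
from h import *
O=np.array([.5499,-.2767]);xv=np.array([.9308,-.3655]);yv=np.array([.3655,.9308])
def inpress(p): return np.array([(p[:2]-O)@xv,(p[:2]-O)@yv])
def rep():
    s=read_state();p=s['ee_pos'];R=s['orientation']
    print('t',round(s['t'],2),'press xy',(inpress(p)*1000).round(1),'z',(p[2]*1000).round(1),'ang',np.degrees(np.arctan2(R[1,1],R[0,1])).round(2),'tilt',R[2,:2].round(4),'F',s['force'].round(1),'in press',(inpress(s['force'][:2]+O)).round(1),'w',round(s['gripper_width'],3))
E
python3 -c "
from pr import *
rep()"
```

```text
t 13.8 press xy [-177.3  -60.6] z 37.5 ang -21.0 tilt [ 0.002  -0.0008] F [-0.9 -0.3 -0.3] in press [-0.7 -0.6] w 0.206
```

Request:
servo_tool([
  [-0.002,0,0.005,0,0,0.4],
  [-0.004,0,0.0105,0,0,0.4],
  [-0.004,0,0.0105,0,0,0.4],
])

```text
t: 14.05
ee_pos: [0.3617, -0.273, 0.0276]
orientation: [[0.366, 0.931, 0.002], [0.931, -0.366, 0.001], [0.001, 0.001, -1.0]]
force: [-0.8, 1.0, -2.2]
gripper_width: 0.208
```

Request:
servo_tool([
  [0,0.015,0,0,0,0],
  [0,0.03,0,0,0,0],
  [0,0.045,0,0,0,0],
  [0,0.06,0,0,0,0],
  [0,0.07,0,0,0,0],
])

```text
t: 14.47
ee_pos: [0.4285, -0.2996, 0.0285]
orientation: [[0.367, 0.93, 0.004], [0.93, -0.367, 0.0], [0.002, 0.004, -1.0]]
force: [-0.4, -0.5, -2.3]
gripper_width: 0.207
```

Request:
servo_tool([
  [0,0,0,0,0,0],
  [0,0,0,0,0,0],
  [0,0,0,0,0,0],
])

```text
t: 14.72
ee_pos: [0.4273, -0.2997, 0.0288]
orientation: [[0.367, 0.93, 0.003], [0.93, -0.367, 0.0], [0.001, 0.003, -1.0]]
force: [0.1, -0.2, -0.6]
gripper_width: 0.205
```

```bash
python3 -c "
from pr import *
rep()"
```

```text
t 14.72 press xy [-105.7  -66.2] z 28.8 ang -21.56 tilt [0.0013 0.0027] F [ 0.1 -0.2 -0.6] in press [ 0.1 -0.1] w 0.205
```

Request:
servo_tool([
  [0,0.004,0.002,0,0,0],
  [0,0.008,0.002,0,0,0],
  [0,0.012,0.002,0,0,0],
  [0,0.016,0.002,0,0,0],
  [0,0.018,0.002,0,0,0],
])

```text
t: 15.13
ee_pos: [0.445, -0.3065, 0.0268]
orientation: [[0.367, 0.93, 0.004], [0.93, -0.367, 0.0], [0.002, 0.004, -1.0]]
force: [0.6, 0.1, -1.2]
gripper_width: 0.211
```

Request:
servo_tool([
  [0,0.002,0,0,0,0],
  [0,0.004,0,0,0,0],
  [0,0.005,0,0,0,0],
])

```text
t: 15.38
ee_pos: [0.4475, -0.3077, 0.0263]
orientation: [[0.367, 0.93, -0.0], [0.93, -0.367, 0.001], [0.001, -0.001, -1.0]]
force: [-4.6, 2.9, -0.5]
gripper_width: 0.208
```

Request:
servo_tool([
  [0,0.002,0,0,0,0],
  [0,0.004,0,0,0,0],
  [0,0.004,0,0,0,0],
])

```text
t: 15.63
ee_pos: [0.4472, -0.3079, 0.0254]
orientation: [[0.367, 0.93, -0.008], [0.93, -0.367, 0.003], [-0.0, -0.009, -1.0]]
force: [-7.5, 3.4, 0.6]
gripper_width: 0.204
```

```bash
python3 -c "
from pr import *
rep()"
```

```text
t 15.63 press xy [-84.2 -66.6] z 25.4 ang -21.53 tilt [-0.0002 -0.0087] F [-7.5  3.4  0.6] in press [-8.3  0.4] w 0.204
```

Request:
servo_tool([
  [0.002,0,-0.0005,-0.4,0,0],
  [0.004,0,-0.0005,-0.4,0,0],
  [0.006,0,-0.0005,-0.4,0,0],
  [0.008,0,-0.0005,-0.4,0,0],
  [0.009,0,-0.0005,-0.4,0,0],
])

```text
t: 16.05
ee_pos: [0.4506, -0.2996, 0.0259]
orientation: [[0.367, 0.93, -0.002], [0.93, -0.367, -0.0], [-0.001, -0.002, -1.0]]
force: [-2.3, -0.8, -1.5]
gripper_width: 0.204
```

Request:
servo_tool([
  [0.002,0.001,0,0,0,0],
  [0.004,0.001,0,0,0,0],
  [0.005,0.001,0,0,0,0],
  [0.005,0.001,0,0,0,0],
])

```text
t: 16.38
ee_pos: [0.4522, -0.2955, 0.0257]
orientation: [[0.368, 0.93, -0.004], [0.93, -0.368, -0.0], [-0.002, -0.004, -1.0]]
force: [-4.4, -0.9, -2.1]
gripper_width: 0.207
```

```bash
python3 -c "
from pr import *
rep()"
```

```text
t 16.38 press xy [-84.1 -53.2] z 25.7 ang -21.59 tilt [-0.0019 -0.0038] F [-4.4 -0.9 -2.1] in press [-3.8 -2.5] w 0.207
```

Request:
servo_tool([
  [0.001,0,0.0005,0,0,0],
  [0.0015,0,0.001,0,0,0],
  [0.0015,0,0.0015,0,0,0],
  [0.0015,0,0.0015,0,0,0],
])

```text
t: 16.72
ee_pos: [0.4522, -0.2954, 0.0243]
orientation: [[0.369, 0.929, -0.005], [0.929, -0.369, -0.002], [-0.004, -0.004, -1.0]]
force: [-5.3, -3.0, 0.5]
gripper_width: 0.203
```

```bash
python3 -c "
from pr import *
rep()"
```

```text
t 16.72 press xy [-84.1 -53.1] z 24.3 ang -21.66 tilt [-0.0041 -0.0039] F [-5.3 -3.   0.5] in press [-3.8 -4.7] w 0.203
```

Request:
servo_tool([
  [0,0,0,0,0,0],
  [0,0,0,0,0,0],
  [0,0,0,0,0,0],
  [0,0,-0.02,0,0,0],
  [0,0,-0.06,0,0,0],
], claw=0.4)

```text
t: 17.13
ee_pos: [0.4513, -0.2935, 0.082]
orientation: [[0.367, 0.93, -0.01], [0.93, -0.367, 0.002], [-0.002, -0.01, -1.0]]
force: [1.0, -1.1, -0.2]
gripper_width: 0.403
```

Request:
servo_tool([
  [0,0,-0.04,0,0,0],
  [0,0,-0.08,0,0,0],
  [0,0,-0.12,0,0,0],
  [0,0,-0.15,0,0,0],
  [0.02,-0.01,-0.15,0,0,0],
])

```text
t: 17.55
ee_pos: [0.4563, -0.2758, 0.2382]
orientation: [[0.373, 0.928, 0.004], [0.928, -0.372, -0.005], [-0.003, 0.006, -1.0]]
force: [1.1, -0.2, -0.6]
gripper_width: 0.401
```

Request:
servo_tool([
  [0.037,-0.015,0,0,0,0],
  [0.075,-0.03,0,0,0,0],
  [0.113,-0.045,0,0,0,0],
  [0.15,-0.06,0,0,0,0],
  [0.19,-0.075,0,0,0,0],
])

```text
t: 17.97
ee_pos: [0.458, -0.0702, 0.2377]
orientation: [[0.372, 0.928, 0.007], [0.928, -0.372, -0.005], [-0.002, 0.008, -1.0]]
force: [1.1, 0.3, -0.5]
gripper_width: 0.399
```

Request:
servo_tool([
  [0.037,-0.015,0,0,0,-4],
  [0.075,-0.03,0,0,0,-7],
  [0.113,-0.045,0,0,0,-10],
  [0.15,-0.06,0,0,0,-14.4],
  [0.19,-0.078,0,0,0,-14.4],
])

```text
t: 18.38
ee_pos: [0.4567, 0.1361, 0.2372]
orientation: [[0.125, 0.992, 0.009], [0.992, -0.125, -0.003], [-0.001, 0.009, -1.0]]
force: [0.9, 0.0, -0.9]
gripper_width: 0.404
```

Request:
servo_tool([
  [0,0,0,0,0,0],
  [0,0,0,0,0,0],
  [0,0,0,0,0,0],
])

```text
t: 18.63
ee_pos: [0.4568, 0.1365, 0.2373]
orientation: [[0.123, 0.992, 0.01], [0.992, -0.123, -0.002], [-0.001, 0.01, -1.0]]
force: [-0.0, -0.8, -0.8]
gripper_width: 0.402
```

```bash
cat > look.py <<'E'
from bars import *
def look(z,off=.054,view='wrist'):
    s=read_state();c=cam(view);im=optics.capture(view);R=s['orientation'];p=s['ee_pos']
    print('tcp',p.round(4),'ang',np.degrees(np.arctan2(R[1,1],R[0,1])).round(1),'R2',R[2].round(3),s['t'])
    for b in bars(im,c,z):
        g=b[0]-off*np.array([np.cos(np.radians(b[1])),np.sin(np.radians(b[1])),0])
        print(b[0].round(4),'deg %.1f L %.3f W %.3f'%b[1:4],'grip',g.round(4),'tool shift x,y',(R.T@np.r_[g[:2]-p[:2],0])[:2].round(4),'turn z',(np.degrees(np.arctan2(R[1,1],R[0,1]))-b[1]).round(1))
    return im
E
python3 -c "
from look import *
look(.037)"
```

```text
tcp [0.4568 0.1365 0.2373] ang -7.1 R2 [-0.001  0.01  -1.   ] 18.6333
[0.5189 0.2084 0.037 ] deg -8.0 L 0.142 W 0.021 grip [0.4654 0.216  0.037 ] tool shift x,y [ 0.0799 -0.0013] turn z 1.0
[0.4845 0.1576 0.037 ] deg -7.5 L 0.151 W 0.020 grip [0.431  0.1647 0.037 ] tool shift x,y [ 0.0248 -0.0291] turn z 0.4
```

Request:
servo_tool([
  [0.015,-0.015,0.02,0.5,0,0],
  [0.025,-0.031,0.06,0.5,0,0],
  [0.025,-0.031,0.1,0.5,0,0],
  [0.025,-0.031,0.14,0.5,0,0],
  [0.025,-0.031,0.18,0.5,0,0],
])

```text
t: 19.1
ee_pos: [0.4313, 0.1613, 0.0553]
orientation: [[0.129, 0.992, 0.001], [0.992, -0.129, -0.002], [-0.002, 0.001, -1.0]]
force: [1.8, -0.4, -0.1]
gripper_width: 0.401
```

Request:
servo_tool([
  [0,0,0.01,0,0,0],
  [0,0,0.02,0,0,0],
  [0,0,0.02,0,0,0],
  [0,0,0.02,0,0,0],
])

```text
t: 19.43
ee_pos: [0.4316, 0.1599, 0.0352]
orientation: [[0.131, 0.991, 0.0], [0.991, -0.131, -0.003], [-0.003, 0.0, -1.0]]
force: [0.3, 0.1, 0.2]
gripper_width: 0.403
```

```bash
cat > to.py <<'E'
from h import *
import sys
x,y,z,a=map(float,sys.argv[1:5]);s=read_state();R=s['orientation'];p=s['ee_pos']
Rt=np.array([[-np.sin(np.radians(a)),np.cos(np.radians(a)),0],[np.cos(np.radians(a)),np.sin(np.radians(a)),0],[0,0,-1]])
print('tcp',p.round(4),'shift',(R.T@(np.array([x,y,z])-p)).round(4),'turn',np.degrees(cv2.Rodrigues(R.T@Rt)[0].ravel()).round(2),'F',s['force'].round(1),'t',s['t'])
E
python3 to.py .431 .1647 .008 -7.4
```

```text
tcp [0.4316 0.1599 0.0352] shift [ 0.0048 -0.0012  0.0272] turn [ 0.03  0.16 -0.13] F [0.3 0.1 0.2] t 19.4333
```

Request:
servo_tool([
  [0.005,-0.001,0,0,0.15,0],
  [0.005,-0.001,0.008,0,0.15,0],
  [0.005,-0.001,0.016,0,0.15,0],
  [0.005,-0.001,0.024,0,0.15,0],
  [0.005,-0.001,0.028,0,0.15,0],
])

```text
t: 19.85
ee_pos: [0.432, 0.1651, 0.0076]
orientation: [[0.132, 0.991, 0.002], [0.991, -0.132, 0.001], [0.001, 0.002, -1.0]]
force: [0.5, 0.4, -0.2]
gripper_width: 0.398
```

Request:
servo_tool([
  [0,0,0,0,0,0],
  [0,0,0,0,0,0],
  [0,0,0,0,0,0],
  [0,0,0,0,0,0],
  [0,0,0,0,0,0],
], claw=0)

```text
t: 20.27
ee_pos: [0.4325, 0.1653, 0.0083]
orientation: [[0.132, 0.991, 0.003], [0.991, -0.132, 0.002], [0.002, 0.003, -1.0]]
force: [-0.5, -0.1, 5.9]
gripper_width: 0.194
```

Request:
servo_tool([
  [0,0,-0.005,0,0,0],
  [0,0,-0.02,0,0,0],
  [0,0,-0.03,0,0,0],
  [0,0,-0.03,0,0,0],
  [0,0,-0.03,0,0,0],
])

```text
t: 20.68
ee_pos: [0.4327, 0.1652, 0.0385]
orientation: [[0.133, 0.991, 0.004], [0.991, -0.133, 0.002], [0.003, 0.003, -1.0]]
force: [0.3, -0.1, -1.7]
gripper_width: 0.196
```

```bash
python3 - <<'E'
from pr import *
rep();im=optics.capture('wrist');save('w7.png',im,(160,200,480,440),1)
E
python3 to.py .372 .172 .235 -7.4; python3 to.py 0.381 -0.215 .235 -21.44
```

```text
t 20.68 press xy [-270.6  368.5] z 38.5 ang -7.64 tilt [0.0027 0.0034] F [ 0.3 -0.1 -1.7] in press [0.3 0. ] w 0.196
tcp [0.4324 0.1651 0.0381] shift [-0.0007 -0.0603 -0.1971] turn [ 0.16 -0.11 -0.23] F [ 1.1 -0.6 -1.8] t 20.7333
tcp [0.4324 0.1651 0.0381] shift [-0.3831  0.     -0.1976] turn [ 0.15 -0.13 13.81] F [ 1.1 -0.6 -1.8] t 20.7333
```

View pics/w7.png

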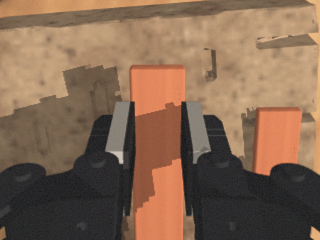

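Request:
servo_tool([
  [0,-0.01,-0.04,0,0,0],
  [0,-0.03,-0.08,0,0,0],
  [0,-0.045,-0.12,0,0,0],
  [0,-0.06,-0.16,0,0,0],
  [0,-0.06,-0.197,0,0,0],
])

```text
t: 21.15
ee_pos: [0.3683, 0.172, 0.2352]
orientation: [[0.129, 0.992, -0.002], [0.992, -0.129, -0.001], [-0.002, -0.002, -1.0]]
force: [1.9, -1.5, -1.3]
gripper_width: 0.199
```

Request:
servo_tool([
  [-0.035,0.005,0,0,0,0],
  [-0.075,0.012,0,0,0,0],
  [-0.113,0.019,0,0,0,0],
  [-0.15,0.026,0,0,0,0],
  [-0.19,0.033,0,0,0,0],
])

```text
t: 21.57
ee_pos: [0.376, -0.0223, 0.2351]
orientation: [[0.128, 0.992, -0.002], [0.992, -0.128, -0.001], [-0.002, -0.002, -1.0]]
force: [1.5, -0.0, -2.4]
gripper_width: 0.196
```

Request:
servo_tool([
  [-0.04,0.006,0,0,0,3],
  [-0.08,0.012,0,0,0,6],
  [-0.12,0.019,0,0,0,9],
  [-0.16,0.026,0,0,0,12],
  [-0.19,0.033,0,0,0,13.8],
])

```text
t: 21.98
ee_pos: [0.3825, -0.219, 0.2343]
orientation: [[0.366, 0.93, -0.005], [0.93, -0.366, -0.002], [-0.004, -0.004, -1.0]]
force: [0.8, 0.5, -1.9]
gripper_width: 0.196
```

Request:
servo_tool([
  [0,0,0,0,0,0],
  [0,0,0,0,0,0],
])

```text
t: 22.15
ee_pos: [0.3812, -0.221, 0.233]
orientation: [[0.372, 0.928, -0.008], [0.928, -0.372, -0.002], [-0.005, -0.007, -1.0]]
force: [0.9, 0.9, -2.7]
gripper_width: 0.194
```

```bash
python3 to.py 0.3861 -0.2231 .030 -21.44
```

```text
tcp [ 0.3812 -0.221   0.233 ] shift [0.0008 0.0067 0.2029] turn [-0.39  0.26 -0.37] F [ 0.9  0.9 -2.7] t 22.15
```

Request:
servo_tool([
  [0.001,0.007,0.04,-0.4,0.25,-0.4],
  [0.001,0.007,0.08,-0.4,0.25,-0.4],
  [0.001,0.007,0.12,-0.4,0.25,-0.4],
  [0.001,0.007,0.16,-0.4,0.25,-0.4],
  [0.001,0.007,0.195,-0.4,0.25,-0.4],
])

```text
t: 22.57
ee_pos: [0.3857, -0.2203, 0.036]
orientation: [[0.362, 0.932, -0.001], [0.932, -0.362, 0.004], [0.003, -0.003, -1.0]]
force: [2.6, -2.3, -2.6]
gripper_width: 0.198
```

Request:
servo_tool([
  [0,0,0,0,0,0],
  [0,0,0,0,0,0],
  [0,0,0,0,0,0],
])

```text
t: 22.82
ee_pos: [0.3869, -0.2187, 0.0372]
orientation: [[0.36, 0.933, 0.0], [0.933, -0.36, 0.004], [0.004, -0.001, -1.0]]
force: [0.6, 0.2, -1.2]
gripper_width: 0.193
```

```bash
python3 to.py 0.3861 -0.2231 .030 -21.44
```

```text
tcp [ 0.3869 -0.2187  0.0372] shift [-0.0045  0.0008  0.0072] turn [-0.08 -0.23  0.36] F [ 0.6  0.2 -1.2] t 22.8167
```

Request:
servo_tool([
  [-0.0022,0,0.003,0,-0.2,0.35],
  [-0.0045,0,0.007,0,-0.2,0.35],
  [-0.0045,0,0.007,0,-0.2,0.35],
])

```text
t: 23.07
ee_pos: [0.3859, -0.2237, 0.0311]
orientation: [[0.366, 0.93, 0.001], [0.93, -0.366, -0.0], [0.0, 0.001, -1.0]]
force: [0.4, -1.1, -2.1]
gripper_width: 0.195
```

Request:
servo_tool([
  [0,0.015,0,0,0,0],
  [0,0.03,0,0,0,0],
  [0,0.045,0,0,0,0],
  [0,0.06,0,0,0,0],
  [0,0.07,0,0,0,0],
])

```text
t: 23.48
ee_pos: [0.4527, -0.2505, 0.0321]
orientation: [[0.368, 0.93, 0.004], [0.93, -0.368, -0.0], [0.001, 0.004, -1.0]]
force: [0.3, 0.0, -2.0]
gripper_width: 0.198
```

Request:
servo_tool([
  [0,0.004,0,0,0,0],
  [0,0.008,0,0,0,0],
  [0,0.012,0,0,0,0],
  [0,0.015,0,0,0,0],
  [0,0.015,0,0,0,0],
])

```text
t: 23.9
ee_pos: [0.4669, -0.2561, 0.0323]
orientation: [[0.368, 0.93, 0.004], [0.93, -0.368, -0.001], [0.001, 0.004, -1.0]]
force: [-0.3, -0.4, -1.9]
gripper_width: 0.196
```

```bash
python3 -c "
from pr import *
rep()"
```

```text
t 23.9 press xy [-84.7 -11.2] z 32.3 ang -21.6 tilt [0.001 0.004] F [-0.3 -0.4 -1.9] in press [-0.2 -0.5] w 0.196
```

Request:
servo_tool([
  [0,0.001,0.001,0,0,0],
  [0,0.003,0.002,0,0,0],
  [0,0.004,0.003,0,0,0],
  [0,0.004,0.003,0,0,0],
])

```text
t: 24.23
ee_pos: [0.47, -0.2573, 0.0289]
orientation: [[0.368, 0.93, 0.003], [0.93, -0.368, -0.0], [0.001, 0.002, -1.0]]
force: [-1.0, -0.8, -1.6]
gripper_width: 0.197
```

Request:
servo_tool([
  [0,0.002,0,0,0,0],
  [0,0.003,0,0,0,0],
  [0,0.003,0,0,0,0],
])

```text
t: 24.48
ee_pos: [0.4697, -0.2576, 0.0282]
orientation: [[0.368, 0.93, -0.003], [0.93, -0.368, 0.001], [-0.0, -0.003, -1.0]]
force: [-5.0, 2.3, -2.0]
gripper_width: 0.197
```

```bash
python3 -c "
from pr import *
rep()"
```

```text
t 24.48 press xy [-81.6 -11.5] z 28.2 ang -21.57 tilt [-0.0003 -0.0033] F [-5.   2.3 -2. ] in press [-5.6  0.3] w 0.197
```

Rear stop reached at press x = -81.6 mm. Now sideways to the rib.

Request:
servo_tool([
  [0.002,0,0,-0.1,0,0],
  [0.004,0,0,-0.1,0,0],
  [0.006,0,0,-0.1,0,0],
  [0.008,0,0,-0.1,0,0],
  [0.009,0,0,-0.1,0,0],
])

```text
t: 24.9
ee_pos: [0.4731, -0.2493, 0.0282]
orientation: [[0.368, 0.93, -0.002], [0.93, -0.368, -0.0], [-0.001, -0.002, -1.0]]
force: [-2.0, -1.9, -1.0]
gripper_width: 0.201
```

Request:
servo_tool([
  [0.002,0.0015,0,0,0,0],
  [0.004,0.0015,0,0,0,0],
  [0.005,0.0015,0,0,0,0],
  [0.005,0.0015,0,0,0,0],
])

```text
t: 25.23
ee_pos: [0.4742, -0.2462, 0.0278]
orientation: [[0.37, 0.929, -0.006], [0.929, -0.37, -0.002], [-0.004, -0.005, -1.0]]
force: [-4.6, -1.7, -0.4]
gripper_width: 0.195
```

```bash
python3 -c "
from pr import *
rep()"
```

```text
t 25.23 press xy [-81.6   0.7] z 27.8 ang -21.69 tilt [-0.004 -0.005] F [-4.6 -1.7 -0.4] in press [-3.7 -3.3] w 0.195
```

Request:
servo_tool([
  [0.001,0,0.0005,0,0,0],
  [0.001,0,0.001,0,0,0],
])

```text
t: 25.4
ee_pos: [0.474, -0.2465, 0.027]
orientation: [[0.371, 0.929, -0.007], [0.929, -0.371, -0.004], [-0.006, -0.005, -1.0]]
force: [-4.3, -2.7, 3.5]
gripper_width: 0.195
```

Request:
servo_tool([
  [0,0,0,0,0,0],
  [0,0,0,0,0,0],
  [0,0,0,0,0,0],
  [0,0,-0.02,0,0,0],
  [0,0,-0.06,0,0,0],
], claw=0.4)

```text
t: 25.82
ee_pos: [0.4728, -0.2447, 0.0846]
orientation: [[0.369, 0.929, -0.013], [0.929, -0.369, -0.0], [-0.005, -0.012, -1.0]]
force: [0.9, -0.8, -0.0]
gripper_width: 0.395
```

Request:
servo_tool([
  [0,0,-0.04,0,0,0],
  [0,0,-0.08,0,0,0],
  [0,0,-0.12,0,0,0],
  [0,0,-0.15,0,0,0],
  [0.01,-0.01,-0.155,0,0,0],
])

```text
t: 26.23
ee_pos: [0.4744, -0.2334, 0.2452]
orientation: [[0.371, 0.929, 0.0], [0.928, -0.371, -0.004], [-0.004, 0.002, -1.0]]
force: [0.8, 0.3, -1.0]
gripper_width: 0.402
```

Request:
servo_tool([
  [0.037,-0.016,0,0,0,0],
  [0.075,-0.032,0,0,0,0],
  [0.113,-0.048,0,0,0,0],
  [0.15,-0.064,0,0,0,0],
  [0.19,-0.08,0,0,0,0],
])

```text
t: 26.65
ee_pos: [0.4702, -0.0263, 0.2442]
orientation: [[0.371, 0.929, 0.001], [0.929, -0.371, -0.003], [-0.003, 0.002, -1.0]]
force: [0.7, 0.2, -0.3]
gripper_width: 0.403
```

Request:
servo_tool([
  [0.037,-0.016,0,0,0,-4],
  [0.075,-0.032,0,0,0,-7],
  [0.113,-0.048,0,0,0,-10],
  [0.15,-0.064,0,0,0,-14.4],
  [0.19,-0.08,0,0,0,-14.4],
])

```text
t: 27.07
ee_pos: [0.4653, 0.181, 0.2432]
orientation: [[0.123, 0.992, 0.001], [0.992, -0.123, -0.003], [-0.002, 0.001, -1.0]]
force: [1.4, -0.5, 0.3]
gripper_width: 0.398
```

Request:
servo_tool([
  [0,0,0,0,0,0],
  [0,0,0,0,0,0],
  [0,0,0,0,0,0],
])

```text
t: 27.32
ee_pos: [0.4647, 0.1811, 0.2427]
orientation: [[0.121, 0.993, 0.0], [0.993, -0.121, -0.003], [-0.003, 0.001, -1.0]]
force: [-0.1, -0.9, 0.7]
gripper_width: 0.396
```

```bash
python3 -c "
from look import *
look(.037)"
```

```text
tcp [0.4647 0.1811 0.2427] ang -7.0 R2 [-0.003  0.001 -1.   ] 27.3167
[0.5233 0.2082 0.037 ] deg -7.8 L 0.150 W 0.020 grip [0.4698 0.2156 0.037 ] tool shift x,y [0.0349 0.0009] turn z 0.9
```

Request:
servo_tool([
  [0.02,0.001,0.02,0,0,0.8],
  [0.037,0.001,0.06,0,0,0.8],
  [0.037,0.001,0.1,0,0,0.8],
  [0.037,0.001,0.14,0,0,0.8],
  [0.037,0.001,0.18,0,0,0.8],
])

```text
t: 27.78
ee_pos: [0.4712, 0.2136, 0.0608]
orientation: [[0.141, 0.99, 0.0], [0.99, -0.141, -0.004], [-0.004, 0.001, -1.0]]
force: [0.3, -0.1, -0.1]
gripper_width: 0.401
```

Request:
servo_tool([
  [0,0,0.01,0,0,0],
  [0,0,0.025,0,0,0],
  [0,0,0.025,0,0,0],
  [0,0,0.025,0,0,0],
])

```text
t: 28.12
ee_pos: [0.4712, 0.2117, 0.0355]
orientation: [[0.143, 0.99, -0.001], [0.99, -0.143, -0.006], [-0.006, -0.0, -1.0]]
force: [0.4, -0.8, 0.2]
gripper_width: 0.403
```

```bash
python3 to.py .4698 .2156 .0075 -7.8
```

```text
tcp [0.4712 0.2117 0.0355] shift [ 0.0039 -0.002   0.028 ] turn [-0.01  0.33 -0.43] F [ 0.4 -0.8  0.2] t 28.1167
```

Request:
servo_tool([
  [0.004,-0.002,0,0,0.3,-0.4],
  [0.004,-0.002,0.008,0,0.3,-0.4],
  [0.004,-0.002,0.016,0,0.3,-0.4],
  [0.004,-0.002,0.024,0,0.3,-0.4],
  [0.004,-0.002,0.028,0,0.3,-0.4],
])

```text
t: 28.53
ee_pos: [0.4696, 0.2154, 0.0065]
orientation: [[0.136, 0.991, -0.001], [0.991, -0.136, -0.001], [-0.001, -0.001, -1.0]]
force: [-0.3, 0.5, -1.0]
gripper_width: 0.402
```

Request:
servo_tool([
  [0,0,0,0,0,0],
  [0,0,0,0,0,0],
  [0,0,0,0,0,0],
  [0,0,0,0,0,0],
  [0,0,0,0,0,0],
], claw=0)

```text
t: 28.95
ee_pos: [0.4696, 0.2154, 0.0066]
orientation: [[0.136, 0.991, -0.001], [0.991, -0.136, -0.001], [-0.001, -0.001, -1.0]]
force: [-0.1, -0.1, -1.8]
gripper_width: 0.205
```

Request:
servo_tool([
  [0,0,-0.005,0,0,0],
  [0,0,-0.02,0,0,0],
  [0,0,-0.03,0,0,0],
  [0,0,-0.03,0,0,0],
  [0,0,-0.03,0,0,0],
])

```text
t: 29.37
ee_pos: [0.4702, 0.2155, 0.0372]
orientation: [[0.137, 0.991, 0.001], [0.991, -0.137, -0.0], [-0.0, 0.001, -1.0]]
force: [0.7, -0.1, -1.5]
gripper_width: 0.208
```

```bash
cat > held.py <<'E'
from h import *
s=read_state();c=cam('wrist');im=optics.capture('wrist');m=copper(im,(3,100,60));col=np.where(m[:,300:340].sum(1)>255*30)[0]
r=col[col>200][0];p=plane(c,[(318,r)],s['ee_pos'][2]+.030)[0];t=s['orientation'].T@(p-s['ee_pos']);print('near end row',r,'tool y',t[1].round(4),'centre at',(t[1]+.075).round(4))
E
python3 held.py; python3 to.py 0.40 -0.17 .235 -21.44
```

```text
near end row 273 tool y -0.0208 centre at 0.0542
tcp [0.4698 0.2152 0.0367] shift [-0.3913 -0.0165 -0.1979] turn [ 0.    0.05 13.58] F [ 0.1 -0.6 -0.5] t 29.4167
```

Request:
servo_tool([
  [0,-0.01,-0.04,0,0,0],
  [0,-0.03,-0.08,0,0,0],
  [0,-0.05,-0.12,0,0,0],
  [0,-0.075,-0.16,0,0,0],
  [0,-0.1,-0.197,0,0,0],
])

```text
t: 29.83
ee_pos: [0.3776, 0.2276, 0.2225]
orientation: [[0.137, 0.991, -0.001], [0.991, -0.137, -0.002], [-0.002, -0.001, -1.0]]
force: [0.9, -0.4, -0.2]
gripper_width: 0.205
```

Request:
servo_tool([
  [-0.035,0.007,0,0,0,0],
  [-0.075,0.016,0,0,0,0],
  [-0.113,0.025,0,0,0,0],
  [-0.15,0.034,0,0,0,0],
  [-0.19,0.043,0,0,0,0],
])

```text
t: 30.25
ee_pos: [0.3938, 0.032, 0.2227]
orientation: [[0.136, 0.991, -0.001], [0.991, -0.136, -0.002], [-0.002, -0.001, -1.0]]
force: [1.6, 0.2, -1.3]
gripper_width: 0.206
```

Request:
servo_tool([
  [-0.04,0.008,0,0,0,3],
  [-0.08,0.016,0,0,0,6],
  [-0.12,0.025,0,0,0,9],
  [-0.16,0.034,0,0,0,12],
  [-0.195,0.043,0,0,0,13.5],
])

```text
t: 30.67
ee_pos: [0.4086, -0.1703, 0.2224]
orientation: [[0.368, 0.93, -0.003], [0.93, -0.368, -0.003], [-0.004, -0.002, -1.0]]
force: [0.4, 0.6, -2.0]
gripper_width: 0.207
```

Request:
servo_tool([
  [0,0,0,0,0,0],
  [0,0,0,0,0,0],
])

```text
t: 30.83
ee_pos: [0.4074, -0.1729, 0.2214]
orientation: [[0.373, 0.928, -0.005], [0.928, -0.373, -0.003], [-0.004, -0.004, -1.0]]
force: [-0.1, 0.1, -1.2]
gripper_width: 0.206
```

```bash
python3 to.py 0.404 -0.1721 .028 -21.44
```

```text
tcp [ 0.4074 -0.1729  0.2214] shift [ 0.0003 -0.0027  0.1934] turn [-0.22  0.25 -0.49] F [-0.1  0.1 -1.2] t 30.8333
```

Request:
servo_tool([
  [0,-0.003,0.04,-0.2,0.25,-0.3],
  [0,-0.003,0.08,-0.2,0.25,-0.3],
  [0,-0.003,0.12,-0.2,0.25,-0.3],
  [0,-0.003,0.155,-0.2,0.25,-0.3],
  [0,-0.003,0.183,-0.2,0.25,-0.3],
])

```text
t: 31.25
ee_pos: [0.4026, -0.1695, 0.0363]
orientation: [[0.366, 0.931, -0.003], [0.931, -0.366, 0.004], [0.002, -0.004, -1.0]]
force: [2.1, -1.7, -2.6]
gripper_width: 0.202
```

Request:
servo_tool([
  [0,0,0,0,0,0],
  [0,0,0,0,0,0],
  [0,0,0,0,0,0],
])

```text
t: 31.5
ee_pos: [0.4035, -0.168, 0.0373]
orientation: [[0.363, 0.932, -0.002], [0.932, -0.363, 0.004], [0.004, -0.003, -1.0]]
force: [-0.3, 0.4, -1.4]
gripper_width: 0.204
```

```bash
python3 to.py 0.404 -0.1721 .029 -21.44
```

```text
tcp [ 0.4035 -0.168   0.0373] shift [-0.0037  0.002   0.0083] turn [-0.18 -0.21  0.13] F [-0.3  0.4 -1.4] t 31.5
```

Request:
servo_tool([
  [-0.002,0.002,0.003,-0.15,-0.2,0.1],
  [-0.0037,0.002,0.008,-0.15,-0.2,0.1],
  [-0.0037,0.002,0.008,-0.15,-0.2,0.1],
])

```text
t: 31.75
ee_pos: [0.4051, -0.1726, 0.0304]
orientation: [[0.366, 0.931, 0.002], [0.931, -0.366, -0.0], [0.001, 0.002, -1.0]]
force: [-0.0, -0.8, -1.5]
gripper_width: 0.205
```

Request:
servo_tool([
  [0,0.015,0,0,0,0],
  [0,0.03,0,0,0,0],
  [0,0.045,0,0,0,0],
  [0,0.06,0,0,0,0],
  [0,0.07,0,0,0,0],
])

```text
t: 32.17
ee_pos: [0.4724, -0.199, 0.0321]
orientation: [[0.367, 0.93, 0.006], [0.93, -0.367, -0.0], [0.002, 0.006, -1.0]]
force: [1.2, 1.2, -1.4]
gripper_width: 0.204
```

Request:
servo_tool([
  [0,0.004,0,0,0,0],
  [0,0.008,0,0,0,0],
  [0,0.012,0,0,0,0],
  [0,0.014,0,0,0,0],
  [0,0.014,0,0,0,0],
])

```text
t: 32.58
ee_pos: [0.4855, -0.2042, 0.0324]
orientation: [[0.367, 0.93, 0.006], [0.93, -0.367, -0.0], [0.002, 0.006, -1.0]]
force: [1.1, 0.2, -1.3]
gripper_width: 0.202
```

```bash
python3 -c "
from pr import *
rep()"
```

```text
t 32.58 press xy [-86.5  43.9] z 32.4 ang -21.54 tilt [0.002  0.0057] F [ 1.1  0.2 -1.3] in press [0.9 0.6] w 0.202
```

Request:
servo_tool([
  [0,0.001,0.002,0.15,0,0],
  [0,0.002,0.004,0.3,0,0],
  [0,0.003,0.0052,0.3,0,0],
  [0,0.003,0.0052,0.3,0,0],
])

```text
t: 32.92
ee_pos: [0.4881, -0.2051, 0.0267]
orientation: [[0.367, 0.93, 0.0], [0.93, -0.367, 0.002], [0.002, -0.0, -1.0]]
force: [-0.5, -0.1, -1.2]
gripper_width: 0.209
```

Request:
servo_tool([
  [0,0.002,0,0,0,0],
  [0,0.004,0,0,0,0],
  [0,0.004,0,0,0,0],
])

```text
t: 33.17
ee_pos: [0.488, -0.2055, 0.0259]
orientation: [[0.366, 0.93, -0.007], [0.93, -0.366, 0.003], [0.0, -0.007, -1.0]]
force: [-6.3, 3.0, -1.0]
gripper_width: 0.202
```

```bash
python3 -c "
from pr import *
rep()"
```

```text
t 33.17 press xy [-83.6  43.7] z 25.9 ang -21.49 tilt [ 0.0004 -0.0074] F [-6.3  3.  -1. ] in press [-6.9  0.5] w 0.202
```

Request:
servo_tool([
  [0.002,0,0,-0.3,0,0],
  [0.004,0,0,-0.3,0,0],
  [0.006,0,0,-0.3,0,0],
  [0.008,0,0,-0.3,0,0],
  [0.009,0,0,-0.3,0,0],
])

```text
t: 33.58
ee_pos: [0.4914, -0.1971, 0.0259]
orientation: [[0.367, 0.93, -0.002], [0.93, -0.367, 0.001], [-0.0, -0.002, -1.0]]
force: [-2.1, -0.2, -2.2]
gripper_width: 0.198
```

Request:
servo_tool([
  [0.002,0.0015,0,0,0,0],
  [0.004,0.0015,0,0,0,0],
  [0.005,0.0015,0,0,0,0],
  [0.005,0.0015,0,0,0,0],
])

```text
t: 33.92
ee_pos: [0.4918, -0.196, 0.0255]
orientation: [[0.37, 0.929, -0.008], [0.929, -0.37, -0.004], [-0.006, -0.006, -1.0]]
force: [-5.4, -5.1, 0.5]
gripper_width: 0.203
```

```bash
python3 -c "
from pr import *
rep()"
```

```text
t 33.92 press xy [-83.6  53.9] z 25.5 ang -21.7 tilt [-0.0063 -0.0058] F [-5.4 -5.1  0.5] in press [-3.2 -6.7] w 0.203
```

Request:
servo_tool([
  [0,0,0,0,0,0],
  [0,0,0,0,0,0],
  [0,0,0,0,0,0],
  [0,0,-0.02,0,0,0],
  [0,0,-0.06,0,0,0],
], claw=0.4)

```text
t: 34.33
ee_pos: [0.4906, -0.1946, 0.0833]
orientation: [[0.368, 0.93, -0.013], [0.93, -0.368, -0.001], [-0.006, -0.012, -1.0]]
force: [1.0, -1.2, 0.3]
gripper_width: 0.394
```

Request:
servo_tool([
  [0,0,-0.04,0,0,0],
  [0,0,-0.08,0,0,0],
  [-0.01,0,-0.12,0,0,0],
  [-0.02,0,-0.16,0,0,0],
  [-0.04,0,-0.2,0,0,0],
])

```text
t: 34.75
ee_pos: [0.4807, -0.2278, 0.284]
orientation: [[0.363, 0.932, -0.009], [0.932, -0.363, 0.0], [-0.003, -0.008, -1.0]]
force: [1.7, -0.8, -0.3]
gripper_width: 0.404
```

Request:
servo_tool([
  [-0.01,0,-0.02,0,0,0],
  [-0.01,0,-0.02,0,0,0],
  [-0.01,0,-0.02,0,0,0],
])

```text
t: 35.0
ee_pos: [0.4785, -0.2373, 0.3056]
orientation: [[0.364, 0.932, -0.005], [0.932, -0.364, -0.001], [-0.003, -0.004, -1.0]]
force: [0.1, 1.5, -1.0]
gripper_width: 0.396
```

Run:
```python
from look import *
from pr import inpress
im=look(.056);c=cam('wrist');save('w8.png',im,(180,80,440,380),2)
for q in rects(copper(im,(3,100,100)),400,30000):
    w=plane(c,cv2.boxPoints(q),.056);print([(inpress(p)*1000).round(1).tolist() for p in w])
```

```text
tcp [ 0.4785 -0.2373  0.3056] ang -21.3 R2 [-0.003 -0.004 -1.   ] 35.0
[ 0.5201 -0.207   0.056 ] deg -21.9 L 0.103 W 0.020 grip [ 0.47   -0.1869  0.056 ] tool shift x,y [ 0.0438 -0.0262] turn z 0.6
[ 0.5001 -0.2566  0.056 ] deg -21.3 L 0.101 W 0.020 grip [ 0.4498 -0.237   0.056 ] tool shift x,y [-0.0102 -0.0268] turn z -0.0
[ 0.4811 -0.3072  0.056 ] deg -23.3 L 0.105 W 0.020 grip [ 0.4315 -0.2858  0.056 ] tool shift x,y [-0.0623 -0.0261] turn z 2.0
[[-3.5, 43.3], [-107.2, 44.1], [-106.6, 64.0], [-2.8, 64.5]]
[[-106.4, -8.9], [-106.5, 10.7], [-4.5, 11.1], [-4.4, -9.9]]
[[-107.2, -60.9], [-107.3, -41.3], [-2.0, -44.6], [-1.9, -65.7]]
```

View pics/w8.png

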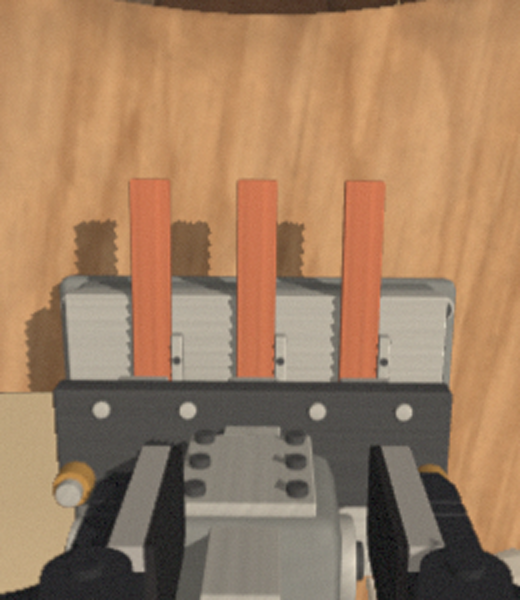

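All three bars look home. The left and middle ones are square. The right one seems turned about 1.8°, its front end sitting about 2.5 mm towards +y, so I'll re-grip it and square it.

```bash
python3 to.py 0.4527 -0.2944 .060 -23.2
```

```text
tcp [ 0.4776 -0.2367  0.3042] shift [-0.0622 -0.0004  0.2443] turn [-0.42  0.15  1.94] F [-1.   1.1 -0.8] t 35.05
```

Request:
servo_tool([
  [-0.03,0,0,-0.4,0,1],
  [-0.062,0,0.01,-0.4,0,1.9],
  [-0.062,0,0.05,-0.4,0,1.9],
  [-0.062,0,0.09,-0.4,0,1.9],
  [-0.062,0,0.13,-0.4,0,1.9],
])

```text
t: 35.47
ee_pos: [0.4534, -0.2937, 0.1718]
orientation: [[0.393, 0.92, -0.002], [0.92, -0.393, -0.001], [-0.002, -0.001, -1.0]]
force: [0.7, -1.1, -1.3]
gripper_width: 0.403
```

Request:
servo_tool([
  [0,0,0.04,0,0,0],
  [0,0,0.08,0,0,0],
  [0,0,0.11,0,0,0],
  [0,0,0.11,0,0,0],
  [0,0,0.11,0,0,0],
])

```text
t: 35.88
ee_pos: [0.4521, -0.2918, 0.0601]
orientation: [[0.391, 0.921, -0.006], [0.921, -0.391, 0.002], [-0.0, -0.006, -1.0]]
force: [-0.1, 0.7, 1.4]
gripper_width: 0.401
```

```bash
python3 to.py 0.4527 -0.2944 .0250 -23.2
```

```text
tcp [ 0.4521 -0.2918  0.0601] shift [-0.0021  0.0018  0.0351] turn [-0.36  0.02  0.21] F [-0.1  0.7  1.4] t 35.8833
```

Request:
servo_tool([
  [-0.002,0.002,0.01,-0.3,0,0.2],
  [-0.002,0.002,0.02,-0.3,0,0.2],
  [-0.002,0.002,0.03,-0.3,0,0.2],
  [-0.002,0.002,0.035,-0.3,0,0.2],
])

```text
t: 36.22
ee_pos: [0.4528, -0.2946, 0.0246]
orientation: [[0.394, 0.919, -0.001], [0.919, -0.394, -0.0], [-0.001, -0.001, -1.0]]
force: [0.4, -0.1, 0.7]
gripper_width: 0.401
```

Request:
servo_tool([
  [0,0,0,0,0,0],
  [0,0,0,0,0,0],
  [0,0,0,0,0,0],
  [0,0,0,0,0,0],
  [0,0,0,0,0,0],
], claw=0)

```text
t: 36.63
ee_pos: [0.4523, -0.2948, 0.0248]
orientation: [[0.394, 0.919, -0.002], [0.919, -0.394, -0.001], [-0.001, -0.001, -1.0]]
force: [-1.4, 1.9, -1.6]
gripper_width: 0.205
```

Request:
servo_tool([
  [-0.001,0,0,0,0,-0.6],
  [-0.002,0,0,0,0,-1.2],
  [-0.003,0,0,0,0,-2],
  [-0.003,0,0,0,0,-2],
  [-0.003,0,0,0,0,-2],
])

```text
t: 37.05
ee_pos: [0.4513, -0.2976, 0.0248]
orientation: [[0.362, 0.932, -0.001], [0.932, -0.362, -0.0], [-0.001, -0.001, -1.0]]
force: [-0.5, -0.6, -1.5]
gripper_width: 0.208
```

```bash
python3 -c "
from pr import *
rep()"
```

```text
t 37.05 press xy [-84.1 -55.5] z 24.8 ang -21.24 tilt [-0.0008 -0.001 ] F [-0.5 -0.6 -1.5] in press [-0.2 -0.8] w 0.208
```

Request:
servo_tool([
  [0.0008,0.001,0,0,0,0],
  [0.0015,0.0015,0,0,0,0],
  [0.0018,0.0015,0.0005,0,0,0],
  [0.0018,0.0015,0.0005,0,0,0],
])

```text
t: 37.38
ee_pos: [0.4517, -0.2968, 0.0242]
orientation: [[0.363, 0.932, -0.004], [0.932, -0.363, -0.001], [-0.003, -0.004, -1.0]]
force: [-4.0, -0.1, 0.8]
gripper_width: 0.212
```

Request:
servo_tool([
  [0,0,0,0,0,0],
  [0,0,0,0,0,0],
  [0,0,0,0,0,0],
  [0,0,-0.02,0,0,0],
  [0,0,-0.06,0,0,0],
], claw=0.4)

```text
t: 37.8
ee_pos: [0.4502, -0.2955, 0.0818]
orientation: [[0.362, 0.932, -0.01], [0.932, -0.362, 0.002], [-0.001, -0.01, -1.0]]
force: [1.3, -0.9, -0.8]
gripper_width: 0.397
```

Request:
servo_tool([
  [0,0,-0.04,0,0,0],
  [0,0,-0.08,0,0,0],
  [0.02,0,-0.12,0,0,0],
  [0.04,0,-0.16,0,0,0],
  [0.055,0,-0.2,0,0,0],
])

```text
t: 38.22
ee_pos: [0.4719, -0.2454, 0.2773]
orientation: [[0.36, 0.933, -0.008], [0.933, -0.36, 0.003], [0.0, -0.008, -1.0]]
force: [0.6, -0.7, -1.1]
gripper_width: 0.401
```

Request:
servo_tool([
  [0,0,-0.02,0,0,0],
  [0,0,-0.02,0,0,0],
  [0,0,-0.02,0,0,0],
])

```text
t: 38.47
ee_pos: [0.4735, -0.2453, 0.2988]
orientation: [[0.36, 0.933, -0.004], [0.933, -0.36, 0.001], [0.0, -0.004, -1.0]]
force: [-0.1, -0.6, 0.1]
gripper_width: 0.398
```

```bash
python3 - <<'E'
from look import *
from pr import inpress
im=look(.056);c=cam('wrist')
for q in rects(copper(im,(3,100,100)),400,30000):
    w=plane(c,cv2.boxPoints(q),.056);print([(inpress(p)*1000).round(1).tolist() for p in w])
E
python3 to.py .5499 -.4 .35 -111.44
```

```text
tcp [ 0.4735 -0.2453  0.2988] ang -21.1 R2 [ 0.    -0.004 -1.   ] 38.4667
[ 0.5212 -0.2078  0.056 ] deg -21.7 L 0.105 W 0.020 grip [ 0.471  -0.1878  0.056 ] tool shift x,y [ 0.0528 -0.0231] turn z 0.6
[ 0.4998 -0.2572  0.056 ] deg -22.8 L 0.103 W 0.020 grip [ 0.4501 -0.2363  0.056 ] tool shift x,y [ 0.     -0.0251] turn z 1.8
[ 0.4804 -0.3074  0.056 ] deg -20.9 L 0.103 W 0.020 grip [ 0.43   -0.2881  0.056 ] tool shift x,y [-0.0556 -0.0252] turn z -0.1
[[-2.3, 41.7], [-107.2, 42.5], [-106.4, 62.3], [-1.5, 62.9]]
[[-4.3, -12.6], [-107.3, -10.1], [-107.0, 9.6], [-3.9, 8.5]]
[[-106.7, -64.9], [-107.5, -44.7], [-1.9, -43.9], [-1.0, -65.6]]
tcp [ 0.4721 -0.2457  0.2973] shift [-0.1159  0.1277 -0.0536] turn [-0.32  0.35 90.32] F [-0.2 -0.5 -0.4] t 38.5167
```

Request:
servo_tool([
  [0,0,-0.03,0,0,0],
  [-0.02,0.02,-0.06,0,0,0],
  [-0.045,0.05,-0.06,0,0,0],
  [-0.07,0.08,-0.06,0,0,0],
  [-0.09,0.11,-0.06,0,0,0],
], claw=0.65)

```text
t: 38.93
ee_pos: [0.5418, -0.3732, 0.3549]
orientation: [[0.363, 0.932, -0.01], [0.932, -0.363, 0.001], [-0.003, -0.01, -1.0]]
force: [1.2, -0.8, 0.2]
gripper_width: 0.651
```

Request:
servo_tool([
  [-0.015,0.02,0,0,0,6],
  [-0.029,0.035,0,0,0,13],
  [-0.029,0.035,0,0,0,20],
  [-0.029,0.035,0,0,0,27],
  [-0.029,0.035,0,0,0,34],
])

```text
t: 39.35
ee_pos: [0.5633, -0.4135, 0.3514]
orientation: [[0.826, 0.564, -0.014], [0.564, -0.826, 0.003], [-0.01, -0.01, -1.0]]
force: [-0.7, 0.6, -0.0]
gripper_width: 0.647
```

Request:
servo_tool([
  [0,0,0,0,0,7],
  [0,0,0,0,0,14],
  [0,0,0,0,0,21],
  [0,0,0,0,0,28],
  [0,0,0,0,0,35],
])

```text
t: 39.77
ee_pos: [0.5623, -0.4139, 0.3487]
orientation: [[1.0, -0.019, -0.018], [-0.019, -1.0, 0.004], [-0.018, -0.004, -1.0]]
force: [-0.8, -0.0, 0.1]
gripper_width: 0.649
```

Request:
servo_tool([
  [0,0,0,0,0,7],
  [0,0,0,0,0,14],
  [0,0,0,0,0,21],
  [0,0,0,0,0,21],
  [0,0,0,0,0,21],
])

```text
t: 40.18
ee_pos: [0.5616, -0.4141, 0.3468]
orientation: [[0.928, -0.373, -0.021], [-0.373, -0.928, 0.005], [-0.021, 0.003, -1.0]]
force: [1.8, -0.3, 0.4]
gripper_width: 0.649
```

```bash
python3 to.py .5648 -.4083 .35 -111.44
python3 - <<'E'
from h import *
from pr import *
c=cam('wrist');im=optics.capture('wrist');save('w9.png',im)
P=lambda x,y,z:np.r_[O+x*xv+y*yv,z]
print(proj(c,[P(.062,-.079,.297),P(.062,-.149,.297),P(.062,-.068,.297)]).round(0),read_state()['joint_pos'].round(0))
np.savez('w9.npz',*[np.array(x) for x in c])
E
```

```text
tcp [ 0.5616 -0.4141  0.3468] shift [ 0.0007 -0.0066 -0.0032] turn [ 0.17  1.2  -0.44] F [ 1.8 -0.3  0.4] t 40.1833
[[319. 176.]
 [320. 300.]
 [319. 154.]] [ 43.  42. -24.  60.  16.  82.  -1.]
```

View pics/w9.png

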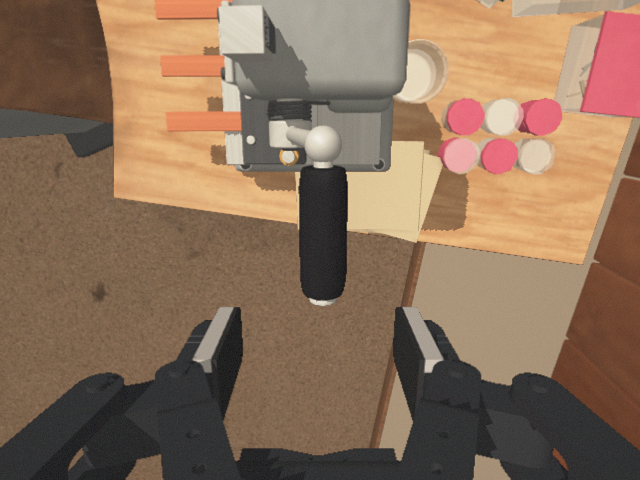

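The sleeve spans columns 300–347 and rows 165–300, with its centre near (323,232). Its 47 px width fits a 26 mm sleeve about 0.22 m from the camera, so its height is about right.

```bash
python3 - <<'E'
from pr import *
L=[np.load('w9.npz')['arr_%d'%i] for i in range(4)];L[1]=float(L[1])
p=plane(L,[(323.5,168),(323,232),(323,298)],.297);print(p.round(4),[(inpress(q)*1000).round(1) for q in p])
E
python3 to.py .5648 -.4083 .35 -111.44
```

```text
[[ 0.5823 -0.3701  0.297 ]
 [ 0.5695 -0.4017  0.297 ]
 [ 0.5552 -0.4376  0.297 ]] [array([ 64.3, -75.1]), array([  63.9, -109.2]), array([  63.8, -147.8])]
tcp [ 0.5618 -0.414   0.3472] shift [ 0.0006 -0.0064 -0.0028] turn [ 0.16  1.16 -0.44] F [ 0.2  0.1 -0.1] t 40.2333
```

Request:
servo_tool([
  [0.0027,-0.0105,0,0,1.1,-0.4],
  [0.0027,-0.0105,0,0,1.1,-0.4],
  [0.0027,-0.0105,0,0,1.1,-0.4],
])

```text
t: 40.48
ee_pos: [0.5682, -0.4048, 0.3468]
orientation: [[0.932, -0.364, -0.003], [-0.364, -0.932, -0.001], [-0.002, 0.002, -1.0]]
force: [0.0, -0.6, -0.0]
gripper_width: 0.646
```

```bash
python3 to.py .5682 -.4053 .254 -111.44
```

```text
tcp [ 0.5682 -0.4048  0.3468] shift [0.0004 0.0002 0.0928] turn [0.13 0.12 0.11] F [ 0.  -0.6 -0. ] t 40.4833
```

Request:
servo_tool([
  [0,0,0.02,0.1,0.1,0.1],
  [0,0,0.04,0.1,0.1,0.1],
  [0,0,0.06,0.1,0.1,0.1],
  [0,0,0.08,0.1,0.1,0.1],
  [0,0,0.09,0.1,0.1,0.1],
])

```text
t: 40.9
ee_pos: [0.5662, -0.4052, 0.2538]
orientation: [[0.931, -0.365, -0.005], [-0.365, -0.931, 0.001], [-0.005, 0.001, -1.0]]
force: [0.1, -0.8, -0.1]
gripper_width: 0.653
```

Request:
servo_tool([
  [0,0,0.002,0,0,0],
  [0,0,0.002,0,0,0],
  [0,0,0.002,0,0,0],
])

```text
t: 41.15
ee_pos: [0.5666, -0.4057, 0.2527]
orientation: [[0.931, -0.365, -0.004], [-0.365, -0.931, 0.0], [-0.004, 0.001, -1.0]]
force: [0.1, -0.2, 0.3]
gripper_width: 0.65
```

Request:
servo_tool([
  [0,0,0,0,0,0],
  [0,0,0,0,0,0],
  [0,0,0,0,0,0],
  [0,0,0,0,0,0],
  [0,0,0,0,0,0],
], claw=0, force=40)

```text
t: 41.57
ee_pos: [0.5668, -0.4059, 0.2542]
orientation: [[0.931, -0.365, -0.002], [-0.365, -0.931, -0.001], [-0.002, 0.001, -1.0]]
force: [-2.5, 1.2, 6.3]
gripper_width: 0.29
```

```bash
python3 -c "
from pr import *
rep()"
```

```text
t 41.57 press xy [  63.  -114.1] z 254.2 ang -111.43 tilt [-0.002   0.0014] F [-2.5  1.2  6.3] in press [-2.7  0.2] w 0.29
```

Request:
servo_tool([
  [-0.0067,0,-0.0012,0,0,0],
  [-0.0134,0,-0.0021,0,0,0],
  [-0.0202,0,-0.0027,0,0,0],
  [-0.027,0,-0.0028,0,0,0],
  [-0.0338,0,-0.0027,0,0,0],
])

```text
t: 41.98
ee_pos: [0.5355, -0.3933, 0.257]
orientation: [[0.931, -0.365, -0.001], [-0.365, -0.931, -0.001], [-0.0, 0.001, -1.0]]
force: [5.3, -1.8, -5.0]
gripper_width: 0.289
```

```bash
python3 -c "
from pr import *
rep()"
```

```text
t 41.98 press xy [  29.2 -113.8] z 257.0 ang -111.42 tilt [-0.0003  0.001 ] F [ 5.3 -1.8 -5. ] in press [5.6 0.2] w 0.289
```

Request:
servo_tool([
  [-0.0068,0,0.0006,0,0,0],
  [-0.0136,0,0.0015,0,0,0],
  [-0.0203,0,0.0028,0,0,0],
  [-0.0269,0,0.0045,0,0,0],
  [-0.0334,0,0.0064,0,0,0],
])

```text
t: 42.4
ee_pos: [0.5055, -0.3813, 0.2512]
orientation: [[0.931, -0.365, 0.004], [-0.365, -0.931, -0.002], [0.004, 0.001, -1.0]]
force: [8.0, -2.6, -4.7]
gripper_width: 0.286
```

```bash
python3 -c "
from pr import *
rep()"
```

```text
t 42.4 press xy [  -3.1 -113.6] z 251.2 ang -111.42 tilt [0.0041 0.0007] F [ 8.  -2.6 -4.7] in press [8.4 0.5] w 0.286
```

Request:
servo_tool([
  [-0.0075,0,0.0028,0,0,0],
  [-0.0138,0,0.0054,0,0,0],
  [-0.0199,0,0.0083,0,0,0],
  [-0.0259,0,0.0116,0,0,0],
  [-0.0317,0,0.0151,0,0,0],
])

```text
t: 42.82
ee_pos: [0.4786, -0.3706, 0.2377]
orientation: [[0.931, -0.365, 0.011], [-0.365, -0.931, -0.005], [0.012, 0.001, -1.0]]
force: [7.2, -2.7, 1.9]
gripper_width: 0.287
```

```bash
python3 -c "
from pr import *
rep()"
```

```text
t 42.82 press xy [ -32.  -113.5] z 237.7 ang -111.42 tilt [0.012  0.0009] F [ 7.2 -2.7  1.9] in press [7.7 0.1] w 0.287
```

Request:
servo_tool([
  [-0.0057,0,0.0035,0,-0.5,0],
  [-0.0112,0,0.0075,0,-0.5,0],
  [-0.0165,0,0.0118,0,-0.5,0],
  [-0.0215,0,0.0164,0,-0.5,0],
  [-0.0263,0,0.0212,0,-0.5,0],
])

```text
t: 43.23
ee_pos: [0.4566, -0.3619, 0.2188]
orientation: [[0.931, -0.365, 0.009], [-0.365, -0.931, -0.005], [0.011, 0.002, -1.0]]
force: [4.2, -1.0, 10.2]
gripper_width: 0.294
```

```bash
python3 -c "
from pr import *
rep()"
```

```text
t 43.23 press xy [ -55.7 -113.4] z 218.8 ang -111.42 tilt [0.0106 0.0017] F [ 4.2 -1.  10.2] in press [4.3 0.6] w 0.294
```

Request:
servo_tool([
  [-0.0049,0,0.0048,0,-0.5,0],
  [-0.0093,0,0.0099,0,-0.5,0],
  [-0.0135,0,0.0153,0,-0.5,0],
  [-0.0174,0,0.021,0,-0.5,0],
  [-0.0209,0,0.0268,0,-0.5,0],
])

```text
t: 43.65
ee_pos: [0.4386, -0.3548, 0.1942]
orientation: [[0.931, -0.365, 0.005], [-0.365, -0.931, -0.005], [0.007, 0.003, -1.0]]
force: [1.6, 0.1, 11.7]
gripper_width: 0.286
```

```bash
python3 -c "
from pr import *
rep()"
```

```text
t 43.65 press xy [ -75.1 -113.4] z 194.2 ang -111.43 tilt [0.0068 0.0027] F [ 1.6  0.1 11.7] in press [1.5 0.7] w 0.286
```

Request:
servo_tool([
  [-0.0014,0,0.002,0,-0.3,0],
  [-0.0026,0,0.0042,0,-0.3,0],
  [-0.0038,0,0.0065,0,-0.3,0],
  [-0.0048,0,0.0088,0,-0.3,0],
  [-0.0048,0,0.0088,0,-0.3,0],
])

```text
t: 44.07
ee_pos: [0.4349, -0.3533, 0.1873]
orientation: [[0.931, -0.365, 0.003], [-0.365, -0.931, -0.005], [0.005, 0.003, -1.0]]
force: [0.9, -0.4, 9.2]
gripper_width: 0.288
```

```bash
python3 -c "
from pr import *
rep()"
```

```text
t 44.07 press xy [ -79.1 -113.3] z 187.3 ang -111.43 tilt [0.0048 0.0034] F [ 0.9 -0.4  9.2] in press [1. 0.] w 0.288
```

Request:
servo_tool([
  [-0.0005,0,0.0015,0,-0.2,0],
  [-0.001,0,0.003,0,-0.2,0],
  [-0.0015,0,0.004,0,-0.2,0],
  [-0.0015,0,0.004,0,-0.2,0],
])

```text
t: 44.4
ee_pos: [0.4345, -0.3533, 0.1864]
orientation: [[0.931, -0.366, 0.004], [-0.366, -0.931, -0.007], [0.006, 0.005, -1.0]]
force: [-0.9, 0.2, 15.2]
gripper_width: 0.291
```

Request:
servo_tool([
  [-0.0005,0,0.0015,0,0,0],
  [-0.001,0,0.003,0,0,0],
  [-0.0015,0,0.004,0,0,0],
  [-0.0015,0,0.004,0,0,0],
])

```text
t: 44.73
ee_pos: [0.4347, -0.3535, 0.1863]
orientation: [[0.931, -0.366, 0.008], [-0.366, -0.931, -0.011], [0.012, 0.007, -1.0]]
force: [-0.6, 1.2, 19.8]
gripper_width: 0.29
```

```bash
python3 -c "
from pr import *
rep()"
```

```text
t 44.73 press xy [ -79.2 -113.5] z 186.3 ang -111.46 tilt [0.0115 0.0068] F [-0.6  1.2 19.8] in press [-1.   0.8] w 0.29
```

Request:
servo_tool([
  [-0.0005,0,0.002,0,-0.5,0],
  [-0.001,0,0.004,0,-0.5,0],
  [-0.001,0,0.006,0,-0.5,0],
  [-0.001,0,0.006,0,-0.5,0],
  [-0.001,0,0.006,0,-0.5,0],
])

```text
t: 45.15
ee_pos: [0.4344, -0.3535, 0.1857]
orientation: [[0.931, -0.366, 0.003], [-0.366, -0.93, -0.012], [0.007, 0.01, -1.0]]
force: [-5.6, 4.1, 34.5]
gripper_width: 0.287
```

```bash
python3 -c "
from pr import *
rep()
im=optics.capture('wrist');save('w10.png',im)"
```

```text
t 45.15 press xy [ -79.5 -113.7] z 185.7 ang -111.49 tilt [0.0071 0.0097] F [-5.6  4.1 34.5] in press [-6.7  1.8] w 0.287
```

Request:
servo_tool([
  [0.0016,0,-0.0038,0,-0.3,0],
  [0.0038,0,-0.0077,0,-0.3,0],
  [0.0062,0,-0.0115,0,-0.3,0],
  [0.0088,0,-0.0153,0,-0.3,0],
  [0.0115,0,-0.019,0,-0.3,0],
])

```text
t: 45.62
ee_pos: [0.4466, -0.3583, 0.207]
orientation: [[0.93, -0.366, 0.003], [-0.366, -0.93, -0.012], [0.007, 0.011, -1.0]]
force: [3.8, -1.5, 4.6]
gripper_width: 0.287
```

```bash
python3 -c "
from pr import *
rep()"
```

```text
t 45.62 press xy [ -66.3 -113.7] z 207.0 ang -111.49 tilt [0.0071 0.0105] F [ 3.8 -1.5  4.6] in press [4.1 0. ] w 0.287
```

Request:
servo_tool([
  [0.0027,0,-0.0036,0,0,0],
  [0.0057,0,-0.007,0,0,0],
  [0.0088,0,-0.0104,0,0,0],
  [0.012,0,-0.0136,0,0,0],
  [0.0153,0,-0.0167,0,0,0],
])

```text
t: 46.03
ee_pos: [0.4629, -0.3648, 0.2254]
orientation: [[0.93, -0.367, 0.008], [-0.366, -0.93, -0.015], [0.013, 0.011, -1.0]]
force: [6.1, -3.6, -0.5]
gripper_width: 0.291
```

Request:
servo_tool([
  [0.0034,0,-0.0029,0,0,0],
  [0.0069,0,-0.0058,0,0,0],
  [0.0106,0,-0.0085,0,0,0],
  [0.0143,0,-0.0111,0,0,0],
  [0.0181,0,-0.0136,0,0,0],
])

```text
t: 46.45
ee_pos: [0.4815, -0.3721, 0.2396]
orientation: [[0.93, -0.367, 0.012], [-0.366, -0.93, -0.017], [0.018, 0.011, -1.0]]
force: [8.6, -4.1, -8.4]
gripper_width: 0.288
```

```bash
python3 -c "
from pr import *
rep()"
```

```text
t 46.45 press xy [ -28.8 -113.8] z 239.6 ang -111.51 tilt [0.0177 0.0111] F [ 8.6 -4.1 -8.4] in press [ 9.5 -0.6] w 0.288
```

Request:
servo_tool([
  [0.0039,0,-0.0018,0.3,-0.4,0],
  [0.008,0,-0.0038,0.3,-0.8,0],
  [0.0121,0,-0.0057,0.3,-0.8,0],
  [0.0163,0,-0.0075,0.3,-0.8,0],
  [0.0205,0,-0.0091,0.3,-0.8,0],
])

```text
t: 46.87
ee_pos: [0.5005, -0.3796, 0.2493]
orientation: [[0.93, -0.367, 0.001], [-0.367, -0.93, -0.007], [0.003, 0.006, -1.0]]
force: [2.3, -1.4, -0.8]
gripper_width: 0.288
```

Request:
servo_tool([
  [0.0043,0,-0.0015,0,0,0],
  [0.0087,0,-0.0028,0,0,0],
  [0.013,0,-0.004,0,0,0],
  [0.0174,0,-0.005,0,0,0],
  [0.0219,0,-0.0059,0,0,0],
])

```text
t: 47.28
ee_pos: [0.5208, -0.3877, 0.2552]
orientation: [[0.93, -0.367, -0.0], [-0.367, -0.93, -0.007], [0.002, 0.006, -1.0]]
force: [2.3, -1.8, -0.7]
gripper_width: 0.287
```

```bash
python3 -c "
from pr import *
rep()"
```

```text
t 47.28 press xy [  13.5 -114. ] z 255.2 ang -111.51 tilt [0.0025 0.0064] F [ 2.3 -1.8 -0.7] in press [ 2.8 -0.9] w 0.287
```

Request:
servo_tool([
  [0.0044,0,-0.0006,0,0,0],
  [0.0089,0,-0.0011,0,0,0],
  [0.0134,0,-0.0015,0,0,0],
  [0.0179,0,-0.0018,0,0,0],
  [0.0225,0,-0.0018,0,0,0],
])

```text
t: 47.7
ee_pos: [0.5419, -0.3962, 0.2571]
orientation: [[0.93, -0.367, -0.0], [-0.367, -0.93, -0.007], [0.002, 0.007, -1.0]]
force: [1.8, -2.2, 1.0]
gripper_width: 0.292
```

Request:
servo_tool([
  [0.0045,0,0,0,0,0],
  [0.009,0,0.0003,0,0,0],
  [0.0136,0,0.0007,0,0,0],
  [0.0181,0,0.0012,0,0,0],
  [0.0215,0,0.0018,0,0,0],
])

```text
t: 48.12
ee_pos: [0.5623, -0.4043, 0.2552]
orientation: [[0.93, -0.367, -0.001], [-0.367, -0.93, -0.007], [0.002, 0.007, -1.0]]
force: [1.0, -1.9, 1.4]
gripper_width: 0.293
```

```bash
python3 -c "
from pr import *
rep()"
```

```text
t 48.12 press xy [  58.2 -114.3] z 255.2 ang -111.53 tilt [0.0021 0.0067] F [ 1.  -1.9  1.4] in press [ 1.7 -1.4] w 0.293
```

Lever at about 2°. The last few millimetres I'll take slowly to the rest stop.

Request:
servo_tool([
  [0.001,0,0.0002,0,0,0],
  [0.002,0,0.0004,0,0,0],
  [0.003,0,0.0006,0,0,0],
  [0.004,0,0.0008,0,0,0],
  [0.0048,0,0.001,0,0,0],
])

```text
t: 48.53
ee_pos: [0.5668, -0.4061, 0.2543]
orientation: [[0.93, -0.367, -0.001], [-0.367, -0.93, -0.007], [0.002, 0.007, -1.0]]
force: [0.9, -1.4, 2.9]
gripper_width: 0.289
```

Request:
servo_tool([
  [0.0005,0,0,0,0,0],
  [0.001,0,0,0,0,0],
  [0.001,0,0,0,0,0],
])

```text
t: 48.78
ee_pos: [0.5668, -0.4061, 0.2542]
orientation: [[0.93, -0.367, -0.003], [-0.367, -0.93, -0.006], [-0.0, 0.007, -1.0]]
force: [-1.0, 0.8, 3.6]
gripper_width: 0.292
```

```bash
python3 -c "
from pr import *
rep()"
```

```text
t 48.78 press xy [  63.  -114.3] z 254.2 ang -111.53 tilt [-0.0001  0.0067] F [-1.   0.8  3.6] in press [-1.2  0.4] w 0.292
```

Request:
servo_tool([
  [0,0,0,0,0,0],
  [0,0,0,0,0,0],
  [0,0,0,0,0,0],
  [0,0,-0.01,0,0,0],
  [0,0,-0.03,0,0,0],
], claw=0.65)

```text
t: 49.2
ee_pos: [0.5653, -0.4052, 0.2822]
orientation: [[0.93, -0.366, -0.008], [-0.366, -0.93, -0.003], [-0.006, 0.006, -1.0]]
force: [-0.5, 0.7, -0.1]
gripper_width: 0.65
```

Request:
servo_tool([
  [0,0,-0.03,0,0,0],
  [0,0,-0.07,0,0,0],
  [-0.01,-0.01,-0.08,0,0,0],
  [-0.04,-0.03,-0.08,0,0,0],
  [-0.07,-0.05,-0.08,0,0,0],
])

```text
t: 49.62
ee_pos: [0.5197, -0.3325, 0.3636]
orientation: [[0.93, -0.368, -0.004], [-0.368, -0.93, -0.004], [-0.002, 0.006, -1.0]]
force: [1.2, 0.1, -0.3]
gripper_width: 0.653
```

Request:
servo_tool([
  [-0.025,-0.02,0,0,0,-6],
  [-0.05,-0.045,0,0,0,-13],
  [-0.075,-0.065,0,0,0,-20],
  [-0.075,-0.065,0.01,0,0,-27],
  [-0.075,-0.065,0.02,0,0,-34],
])

```text
t: 50.03
ee_pos: [0.474, -0.2426, 0.3453]
orientation: [[0.974, 0.224, -0.001], [0.224, -0.974, -0.006], [-0.003, 0.006, -1.0]]
force: [0.5, -1.7, -0.3]
gripper_width: 0.653
```

Request:
servo_tool([
  [0,0,0,0,0,-7],
  [0,0,0.01,0,0,-14],
  [0,0,0.02,0,0,-21],
  [0,0,0.03,0,0,-28],
  [0,0,0.04,0,0,-35],
], claw=0.4)

```text
t: 50.45
ee_pos: [0.4742, -0.243, 0.3058]
orientation: [[0.665, 0.747, -0.0], [0.747, -0.665, -0.007], [-0.006, 0.005, -1.0]]
force: [0.1, -0.3, 0.4]
gripper_width: 0.404
```

Request:
servo_tool([
  [0,0,0,0,0,-7],
  [0,0,0,0,0,-14],
  [0,0,0,0,0,-21],
  [0,0,0,0,0,-21],
  [0,0,0,0,0,-21],
])

```text
t: 50.87
ee_pos: [0.4744, -0.2431, 0.3062]
orientation: [[0.357, 0.934, 0.0], [0.934, -0.357, -0.007], [-0.007, 0.003, -1.0]]
force: [-1.2, -1.6, 1.1]
gripper_width: 0.406
```

Run:
```python
from look import *
from pr import inpress
im=look(.056);c=cam('wrist');save('w11.png',im)
for q in rects(copper(im,(3,100,100)),400,30000):
    w=plane(c,cv2.boxPoints(q),.056);print([(inpress(p)*1000).round(1).tolist() for p in w])
```

```text
tcp [ 0.4744 -0.2431  0.3062] ang -20.9 R2 [-0.007  0.003 -1.   ] 50.8667
[ 0.5214 -0.2078  0.056 ] deg -22.1 L 0.105 W 0.020 grip [ 0.4714 -0.1875  0.056 ] tool shift x,y [ 0.0509 -0.0227] turn z 1.2
[ 0.501  -0.2569  0.056 ] deg -22.0 L 0.103 W 0.020 grip [ 0.4509 -0.2367  0.056 ] tool shift x,y [-0.0024 -0.0242] turn z 1.1
[ 0.4807 -0.3073  0.056 ] deg -21.0 L 0.103 W 0.020 grip [ 0.4302 -0.288   0.056 ] tool shift x,y [-0.0577 -0.0252] turn z 0.1
[[0.3, 42.8], [-104.7, 43.9], [-103.9, 63.8], [1.2, 64.1]]
[[-1.3, -10.7], [-104.4, -9.3], [-104.4, 10.6], [-1.2, 10.8]]
[[-104.6, -64.0], [-105.3, -43.6], [0.2, -43.3], [1.0, -65.2]]
```

```bash
python3 to.py .4905 -.1953 .025 -21.44
```

```text
tcp [ 0.4744 -0.2431  0.3062] shift [ 0.0523 -0.0028  0.2809] turn [0.16 0.39 0.54] F [0.6 0.2 0.3] t 50.9167
```

View pics/w11.png

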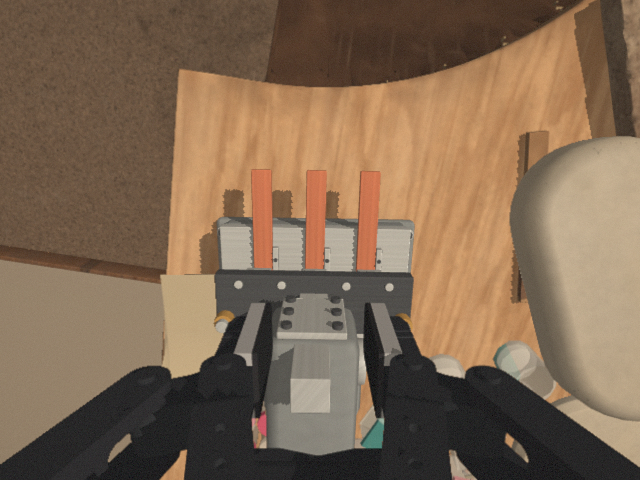

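The die is back up and the bars haven't moved, with their tops at row 170 and columns 262, 316 and 370. I'll draw the left bar first.

Request:
servo_tool([
  [0.025,-0.003,0,0,0.3,0.5],
  [0.053,-0.003,0.02,0,0.3,0.5],
  [0.053,-0.003,0.06,0,0.3,0.5],
  [0.053,-0.003,0.1,0,0.3,0.5],
  [0.053,-0.003,0.14,0,0.3,0.5],
])

```text
t: 51.33
ee_pos: [0.4912, -0.1933, 0.1652]
orientation: [[0.367, 0.93, 0.004], [0.93, -0.367, -0.004], [-0.002, 0.005, -1.0]]
force: [1.5, -0.5, 0.3]
gripper_width: 0.403
```

Request:
servo_tool([
  [0,0,0.04,0,0,0],
  [0,0,0.08,0,0,0],
  [0,0,0.1,0,0,0],
  [0,0,0.1,0,0,0],
  [0,0,0.1,0,0,0],
])

```text
t: 51.75
ee_pos: [0.4917, -0.1935, 0.0652]
orientation: [[0.368, 0.93, 0.003], [0.93, -0.368, -0.004], [-0.002, 0.004, -1.0]]
force: [-0.4, 0.2, 0.9]
gripper_width: 0.402
```

```bash
python3 to.py .4905 -.1953 .025 -21.44
```

```text
tcp [ 0.4917 -0.1935  0.0652] shift [-0.002  -0.0006  0.0402] turn [ 0.25  0.14 -0.14] F [-0.4  0.2  0.9] t 51.75
```

Request:
servo_tool([
  [-0.002,0,0.01,0.2,0,0],
  [-0.002,0,0.02,0.2,0,0],
  [-0.002,0,0.03,0.2,0,0],
  [-0.002,0,0.04,0.2,0,0],
  [-0.002,0,0.04,0.2,0,0],
])

```text
t: 52.17
ee_pos: [0.49, -0.1956, 0.0236]
orientation: [[0.368, 0.93, -0.003], [0.93, -0.368, -0.002], [-0.003, -0.001, -1.0]]
force: [-0.5, 0.5, -0.1]
gripper_width: 0.406
```

Request:
servo_tool([
  [0,0,0,0,0,0],
  [0,0,0,0,0,0],
  [0,0,0,0,0,0],
  [0,0,0,0,0,0],
  [0,0,0,0,0,0],
], claw=0, force=60)

```text
t: 52.58
ee_pos: [0.4897, -0.1955, 0.0237]
orientation: [[0.368, 0.93, -0.003], [0.93, -0.368, -0.002], [-0.003, -0.002, -1.0]]
force: [-1.6, 0.5, -0.6]
gripper_width: 0.208
```

Request:
servo_tool([
  [0,0,-0.004,0,0,0],
  [0,-0.01,-0.005,0,0,0],
  [0,-0.03,-0.005,0,0,0],
  [0,-0.05,-0.005,0,0,0],
  [0,-0.07,-0.005,0,0,0],
])

```text
t: 53.0
ee_pos: [0.4245, -0.1696, 0.0293]
orientation: [[0.369, 0.929, -0.001], [0.929, -0.369, -0.002], [-0.002, -0.001, -1.0]]
force: [0.2, -0.5, -1.6]
gripper_width: 0.206
```

Request:
servo_tool([
  [0,-0.02,0,0,0,0],
  [0,-0.04,0,0,0,0],
  [0,-0.05,-0.02,0,0,0],
  [0,-0.05,-0.06,0,0,0],
  [0,-0.05,-0.1,0,0,0],
])

```text
t: 53.42
ee_pos: [0.3776, -0.1513, 0.1118]
orientation: [[0.367, 0.93, -0.005], [0.93, -0.367, -0.003], [-0.005, -0.004, -1.0]]
force: [2.2, -1.4, -1.9]
gripper_width: 0.209
```

Request:
servo_tool([
  [0,0,-0.04,0,0,0],
  [0,0,-0.08,0,0,0],
  [0,0,-0.11,0,0,0],
  [0,0,-0.11,0,0,0],
  [0,0,-0.11,0,0,0],
])

```text
t: 53.83
ee_pos: [0.3793, -0.1516, 0.2234]
orientation: [[0.368, 0.93, -0.001], [0.93, -0.368, -0.005], [-0.005, 0.001, -1.0]]
force: [-0.1, -0.1, -1.7]
gripper_width: 0.207
```

```bash
python3 held.py; python3 to.py .40 .38 .235 7
```

```text
near end row 280 tool y -0.0181 centre at 0.0569
tcp [ 0.378  -0.1515  0.2221] shift [ 0.5022 -0.1751 -0.0152] turn [ -0.23   0.27 -28.59] F [-0.1 -0.9 -1.6] t 53.8833
```

Request:
servo_tool([
  [0.037,-0.009,-0.005,0,0,-3],
  [0.075,-0.018,-0.01,0,0,-6],
  [0.113,-0.027,-0.01,0,0,-9],
  [0.15,-0.036,-0.01,0,0,-12],
  [0.187,-0.045,-0.01,0,0,-15],
])

```text
t: 54.3
ee_pos: [0.4038, 0.0402, 0.2299]
orientation: [[0.112, 0.994, -0.007], [0.994, -0.112, -0.005], [-0.006, -0.007, -1.0]]
force: [2.0, -0.3, -0.6]
gripper_width: 0.206
```

```bash
python3 to.py .4001 .4183 .235 7
```

```text
tcp [0.4038 0.0402 0.2299] shift [ 0.3753 -0.046  -0.007 ] turn [ -0.43   0.29 -13.43] F [ 2.  -0.3 -0.6] t 54.3
```

Request:
servo_tool([
  [0.037,-0.005,-0.005,-0.4,0.3,-3],
  [0.075,-0.01,-0.007,-0.4,0.3,-6],
  [0.113,-0.014,-0.007,-0.4,0.3,-9],
  [0.15,-0.018,-0.007,-0.4,0.3,-12],
  [0.188,-0.023,-0.007,-0.4,0.3,-13.4],
])

```text
t: 54.72
ee_pos: [0.4009, 0.2304, 0.2341]
orientation: [[-0.124, 0.992, -0.003], [0.992, 0.124, -0.003], [-0.002, -0.004, -1.0]]
force: [1.6, -1.4, -1.7]
gripper_width: 0.208
```

Request:
servo_tool([
  [0.037,0.02,0,0,0,0],
  [0.075,0.02,0,0,0,0],
  [0.113,0.02,0,0,0,0],
  [0.15,0.02,0,0,0,0],
  [0.185,0.02,0,0,0,0],
])

```text
t: 55.13
ee_pos: [0.3962, 0.4177, 0.2312]
orientation: [[-0.126, 0.992, -0.006], [0.992, 0.126, -0.006], [-0.005, -0.006, -1.0]]
force: [0.4, 0.3, -1.2]
gripper_width: 0.208
```

Request:
servo_tool([
  [0,0,0,0,0,0],
  [0,0,0,0,0,0],
  [0,0,0,0,0,0],
])

```text
t: 55.38
ee_pos: [0.3956, 0.4163, 0.2291]
orientation: [[-0.127, 0.992, -0.008], [0.992, 0.127, -0.01], [-0.009, -0.009, -1.0]]
force: [-0.0, -1.1, -1.5]
gripper_width: 0.208
```

```bash
python3 to.py .4001 .4183 .03 7
python3 - <<'E'
from h import *
c=cam('wrist');im=optics.capture('wrist');save('w12.png',im);np.savez('w12.npz',*[np.array(x) for x in c])
T=np.array([.4622,.3805]);a=np.radians(7);u=np.array([np.cos(a),np.sin(a)]);v=np.array([-u[1],u[0]])
print(proj(c,[np.r_[T+i*.093*u+j*.081*v,.014] for i,j in((-1,-1),(-1,1),(1,1),(1,-1))]).round(0).tolist())
E
```

```text
tcp [0.3956 0.4163 0.2291] shift [0.0032 0.0065 0.199 ] turn [-0.5   0.53  0.3 ] F [-0.  -1.1 -1.5] t 55.3833
[[182.0, 166.0], [361.0, 167.0], [355.0, 350.0], [198.0, 349.0]]
```

View pics/w12.png

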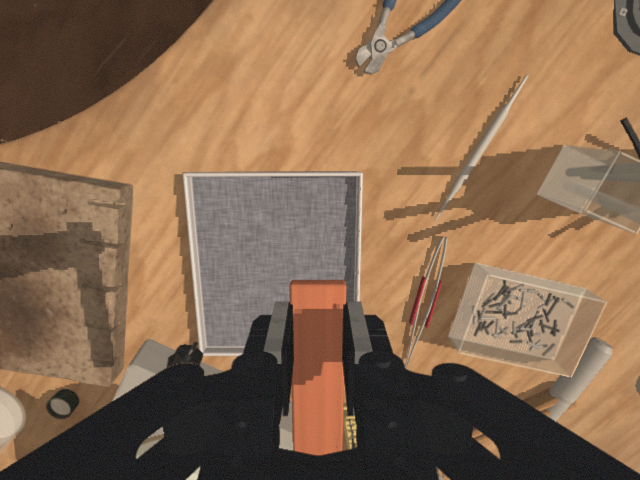

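The tray rim corners are at (184,174), (362,173) and (201,354), about 6 px beyond my prediction, so I'll update the tray pose.

Run:
```python
from h import *
L=[np.load('w12.npz')['arr_%d'%i] for i in range(4)];L[1]=float(L[1])
p=plane(L,[(184,174),(362,173),(201,354)],.014)[:,:2];print(p.round(4))
e=p[1]-p[0];f=p[2]-p[0];print(np.linalg.norm(e),np.linalg.norm(f),np.degrees(np.arctan2(e[1],e[0]))-90,np.degrees(np.arctan2(f[1],f[0])))
T=(p[1]+p[2])/2;a=np.radians(7);a=np.arctan2(f[1],f[0]);u=np.array([np.cos(a),np.sin(a)]);v=np.array([-u[1],u[0]])
print('T',T.round(4))
for s in(.045,0,-.045):print(s,(T+s*v-.055*u).round(4))
```

```text
[[0.3865 0.2905]
 [0.365  0.4508]
 [0.57   0.315 ]]
0.16174980023367944 0.1851052430528777 7.659762685313964 7.595886608409844
T [0.4675 0.3829]
0.045 [0.407  0.4203]
0 [0.413  0.3757]
-0.045 [0.4189 0.331 ]
```

```bash
python3 to.py .405 .420 .03 7.6
```

```text
tcp [0.3963 0.4157 0.2295] shift [0.005  0.0108 0.1994] turn [-0.46  0.52 -0.4 ] F [ 0.2  0.2 -2.5] t 55.4333
```

Request:
servo_tool([
  [0.005,0.011,0.04,-0.4,0.5,-0.4],
  [0.005,0.011,0.08,-0.4,0.5,-0.4],
  [0.005,0.011,0.12,-0.4,0.5,-0.4],
  [0.005,0.011,0.16,-0.4,0.5,-0.4],
  [0.005,0.011,0.2,-0.4,0.5,-0.4],
])

```text
t: 55.85
ee_pos: [0.4063, 0.4175, 0.0274]
orientation: [[-0.13, 0.992, -0.001], [0.992, 0.13, -0.002], [-0.002, -0.001, -1.0]]
force: [0.5, 0.1, -2.3]
gripper_width: 0.21
```

Request:
servo_tool([
  [0,0,0,0,0,0],
  [0,0,0,0,0,0],
  [0,0,0,0,0,0],
])

```text
t: 56.1
ee_pos: [0.4074, 0.4177, 0.0292]
orientation: [[-0.129, 0.992, 0.0], [0.992, 0.129, -0.0], [-0.0, 0.0, -1.0]]
force: [0.3, 0.3, -1.2]
gripper_width: 0.211
```

```bash
python3 to.py .405 .420 -.0225 7.6
```

```text
tcp [0.4074 0.4177 0.0292] shift [ 0.0026 -0.0021  0.0516] turn [ 0.02  0.03 -0.22] F [ 0.3  0.3 -1.2] t 56.1
```

Request:
servo_tool([
  [0.0026,-0.002,0.01,0,0,-0.2],
  [0.0026,-0.002,0.02,0,0,-0.2],
  [0.0026,-0.002,0.03,0,0,-0.2],
  [0.0026,-0.002,0.04,0,0,-0.2],
  [0.0026,-0.002,0.047,0,0,-0.2],
])

```text
t: 56.52
ee_pos: [0.4051, 0.4195, -0.019]
orientation: [[-0.132, 0.991, 0.0], [0.991, 0.132, -0.001], [-0.001, 0.0, -1.0]]
force: [0.1, 0.1, -1.9]
gripper_width: 0.204
```

Request:
servo_tool([
  [0,0,0.002,0,0,0],
  [0,0,0.004,0,0,0],
  [0,0,0.004,0,0,0],
])

```text
t: 56.77
ee_pos: [0.4047, 0.4189, -0.0226]
orientation: [[-0.132, 0.991, 0.0], [0.991, 0.132, -0.003], [-0.003, -0.0, -1.0]]
force: [-1.7, -2.6, 4.4]
gripper_width: 0.206
```

```bash
python3 to.py .405 .420 -.0233 7.6
```

```text
tcp [ 0.4047  0.4189 -0.0226] shift [0.0011 0.0005 0.0006] turn [-0.01  0.17  0.  ] F [-1.7 -2.6  4.4] t 56.7667
```

Request:
servo_tool([
  [0,0,0,0,0,0],
  [0,0,0,0,0,0],
  [0,0,0,0,0,0],
  [0,0,-0.02,0,0,0],
  [0,0,-0.06,0,0,0],
], claw=0.32)

```text
t: 57.18
ee_pos: [0.4031, 0.4161, 0.0342]
orientation: [[-0.133, 0.991, -0.004], [0.991, 0.133, -0.01], [-0.009, -0.006, -1.0]]
force: [0.4, 0.1, -0.1]
gripper_width: 0.321
```

Request:
servo_tool([
  [0,0,-0.04,0,0,0],
  [0,0,-0.08,0,0,0],
  [0,0,-0.12,0,0,0],
  [0,0,-0.16,0,0,0],
  [0,0,-0.2,0,0,0],
], claw=0.4)

```text
t: 57.6
ee_pos: [0.4038, 0.4179, 0.2363]
orientation: [[-0.133, 0.991, -0.004], [0.991, 0.133, -0.009], [-0.009, -0.006, -1.0]]
force: [-0.0, 0.1, -0.9]
gripper_width: 0.398
```

Request:
servo_tool([
  [-0.037,-0.001,0,0,0,0],
  [-0.075,-0.002,0,0,0,0],
  [-0.113,-0.003,0,0,0,0],
  [-0.15,-0.005,0,0,0,0],
  [-0.19,-0.006,0,0,0,0],
])

```text
t: 58.02
ee_pos: [0.4229, 0.2277, 0.2383]
orientation: [[-0.134, 0.991, -0.004], [0.991, 0.134, -0.009], [-0.008, -0.005, -1.0]]
force: [2.0, -0.6, 0.1]
gripper_width: 0.397
```

Request:
servo_tool([
  [-0.037,-0.001,0,0,0,0],
  [-0.075,-0.002,0,0,0,0],
  [-0.113,-0.003,0,0,0,0],
  [-0.15,-0.005,0,0,0,0],
  [-0.19,-0.006,0,0,0,0],
])

```text
t: 58.43
ee_pos: [0.4424, 0.0373, 0.2402]
orientation: [[-0.135, 0.991, -0.003], [0.991, 0.135, -0.009], [-0.008, -0.004, -1.0]]
force: [0.8, -0.2, 0.2]
gripper_width: 0.402
```

Request:
servo_tool([
  [-0.037,-0.001,0,0,0,6],
  [-0.075,-0.002,0,0,0,12],
  [-0.113,-0.003,0,0,0,18],
  [-0.15,-0.005,0,0,0,24],
  [-0.19,-0.006,0,0,0,29],
])

```text
t: 58.85
ee_pos: [0.462, -0.1533, 0.2421]
orientation: [[0.366, 0.931, -0.002], [0.931, -0.366, -0.009], [-0.009, 0.001, -1.0]]
force: [0.8, 0.5, 0.4]
gripper_width: 0.401
```

```bash
python3 to.py .4708 -.2456 .06 -21.44
```

```text
tcp [ 0.462  -0.1533  0.2421] shift [-0.081   0.0418  0.1829] turn [ 0.07  0.51 -0.02] F [0.8 0.5 0.4] t 58.85
```

Request:
servo_tool([
  [-0.035,0.02,0,0,0.5,0],
  [-0.07,0.042,0,0,0.5,0],
  [-0.081,0.042,0.03,0,0.5,0],
  [-0.081,0.042,0.07,0,0.5,0],
  [-0.081,0.042,0.11,0,0.5,0],
])

```text
t: 59.27
ee_pos: [0.4717, -0.2471, 0.1321]
orientation: [[0.37, 0.929, 0.004], [0.929, -0.37, -0.002], [-0.0, 0.004, -1.0]]
force: [-0.0, -0.2, -0.8]
gripper_width: 0.4
```

Request:
servo_tool([
  [0,0,0.035,0,0,0],
  [0,0,0.07,0,0,0],
  [0,0,0.07,0,0,0],
  [0,0,0.07,0,0,0],
])

```text
t: 59.6
ee_pos: [0.4712, -0.2466, 0.0614]
orientation: [[0.369, 0.93, 0.001], [0.93, -0.369, -0.001], [0.0, 0.001, -1.0]]
force: [0.7, 0.1, 0.9]
gripper_width: 0.4
```

```bash
python3 to.py .4708 -.2456 .0245 -21.44
```

```text
tcp [ 0.4712 -0.2466  0.0614] shift [ 0.0008 -0.0008  0.0369] turn [ 0.08 -0.   -0.2 ] F [0.7 0.1 0.9] t 59.6
```

Request:
servo_tool([
  [0,0,0.01,0,0,0],
  [0,0,0.02,0,0,0],
  [0,0,0.03,0,0,0],
  [0,0,0.037,0,0,0],
  [0,0,0.037,0,0,0],
])

```text
t: 60.02
ee_pos: [0.4706, -0.2466, 0.0235]
orientation: [[0.369, 0.93, -0.0], [0.93, -0.369, -0.0], [-0.0, -0.0, -1.0]]
force: [-0.6, -0.2, -0.8]
gripper_width: 0.395
```

Request:
servo_tool([
  [0,0,0,0,0,0],
  [0,0,0,0,0,0],
  [0,0,0,0,0,0],
  [0,0,0,0,0,0],
  [0,0,0,0,0,0],
], claw=0)

```text
t: 60.43
ee_pos: [0.4706, -0.2465, 0.0237]
orientation: [[0.369, 0.93, 0.0], [0.93, -0.369, -0.0], [-0.0, 0.0, -1.0]]
force: [-0.6, 0.5, 0.4]
gripper_width: 0.208
```

Request:
servo_tool([
  [0,0,-0.004,0,0,0],
  [0,-0.01,-0.005,0,0,0],
  [0,-0.03,-0.005,0,0,0],
  [0,-0.05,-0.005,0,0,0],
  [0,-0.07,-0.005,0,0,0],
])

```text
t: 60.85
ee_pos: [0.405, -0.2207, 0.0291]
orientation: [[0.37, 0.929, 0.001], [0.929, -0.37, -0.0], [0.0, 0.001, -1.0]]
force: [-0.5, -1.1, -2.5]
gripper_width: 0.205
```

Request:
servo_tool([
  [0,-0.02,0,0,0,0],
  [0,-0.04,0,0,0,0],
  [0,-0.05,-0.02,0,0,0],
  [0,-0.05,-0.06,0,0,0],
  [0,-0.05,-0.1,0,0,0],
])

```text
t: 61.27
ee_pos: [0.3563, -0.2012, 0.1213]
orientation: [[0.367, 0.93, -0.006], [0.93, -0.367, 0.002], [-0.001, -0.006, -1.0]]
force: [2.1, -2.0, -2.7]
gripper_width: 0.208
```

Request:
servo_tool([
  [0,0,-0.04,0,0,0],
  [0,0,-0.08,0,0,0],
  [0,0,-0.12,0,0,0],
  [0,0,-0.12,0,0,0],
  [0,0,-0.12,0,0,0],
])

```text
t: 61.68
ee_pos: [0.3581, -0.2022, 0.2433]
orientation: [[0.369, 0.93, -0.002], [0.93, -0.369, -0.001], [-0.002, -0.001, -1.0]]
force: [0.1, -0.4, -2.4]
gripper_width: 0.209
```

```bash
python3 held.py; python3 to.py .413 .3757 .235 7.6
```

```text
near end row 277 tool y -0.0192 centre at 0.0558
tcp [ 0.3566 -0.202   0.2417] shift [ 0.5579 -0.1602  0.0066] turn [-3.30e-01  2.00e-02 -2.92e+01] F [ 0.1 -0.1 -2.2] t 61.7333
```

Request:
servo_tool([
  [0.037,-0.007,0,0,0,-3],
  [0.075,-0.014,0,0,0,-6],
  [0.113,-0.021,0,0,0,-9],
  [0.15,-0.028,0,0,0,-12],
  [0.187,-0.035,0,0,0,-15],
])

```text
t: 62.15
ee_pos: [0.3914, -0.014, 0.2401]
orientation: [[0.112, 0.994, -0.01], [0.994, -0.112, -0.0], [-0.001, -0.01, -1.0]]
force: [0.5, -0.9, -1.8]
gripper_width: 0.206
```

Request:
servo_tool([
  [0.037,-0.002,0,0,0,-3],
  [0.075,-0.004,0,0,0,-6],
  [0.113,-0.007,0,0,0,-9],
  [0.15,-0.009,0,0,0,-12],
  [0.19,-0.012,0,0,0,-14.2],
])

```text
t: 62.57
ee_pos: [0.3994, 0.1764, 0.2379]
orientation: [[-0.137, 0.99, -0.014], [0.991, 0.137, -0.003], [-0.002, -0.014, -1.0]]
force: [1.5, -0.2, -1.4]
gripper_width: 0.205
```

Request:
servo_tool([
  [0.037,0.007,0,0,0,0],
  [0.075,0.014,0,0,0,0],
  [0.113,0.022,0,0,0,0],
  [0.15,0.03,0,0,0,0],
  [0.19,0.037,0,0,0,0],
])

```text
t: 62.98
ee_pos: [0.4092, 0.3697, 0.2344]
orientation: [[-0.138, 0.99, -0.016], [0.99, 0.138, -0.009], [-0.006, -0.017, -1.0]]
force: [1.6, 0.2, -2.1]
gripper_width: 0.207
```

Request:
servo_tool([
  [0,0,0,0,0,0],
  [0,0,0,0,0,0],
  [0,0,0,0,0,0],
])

```text
t: 63.23
ee_pos: [0.4081, 0.3683, 0.2321]
orientation: [[-0.139, 0.99, -0.019], [0.99, 0.139, -0.013], [-0.01, -0.021, -1.0]]
force: [0.0, -0.9, -1.5]
gripper_width: 0.206
```

```bash
python3 to.py .4125 .3757 .03 7.6; python3 -c "
from look import *
for b in bars(optics.capture('wrist'),cam('wrist'),.009): print(b[0].round(4),b[1:4])"
```

```text
tcp [0.4081 0.3683 0.2321] shift [0.0087 0.0096 0.2019] turn [-1.17  0.59  0.4 ] F [ 0.  -0.9 -1.5] t 63.2333
[0.5901 0.3905 0.009 ] (np.float64(8.992213375853392), np.float64(0.21513913364559953), np.float64(0.05458916886621472))
[0.4529 0.4243 0.009 ] (np.float64(7.411832353417044), np.float64(0.13064361783207523), np.float64(0.019728256421088698))
```

Request:
servo_tool([
  [0.0087,0.0096,0.04,-1.1,0.5,0.4],
  [0.0087,0.0096,0.08,-1.1,0.5,0.4],
  [0.0087,0.0096,0.12,-1.1,0.5,0.4],
  [0.0087,0.0096,0.16,-1.1,0.5,0.4],
  [0.0087,0.0096,0.2,-1.1,0.5,0.4],
])

```text
t: 63.7
ee_pos: [0.4139, 0.3725, 0.0305]
orientation: [[-0.129, 0.992, -0.001], [0.992, 0.129, -0.003], [-0.003, -0.001, -1.0]]
force: [0.8, -0.3, -1.8]
gripper_width: 0.206
```

Request:
servo_tool([
  [0,0,0,0,0,0],
  [0,0,0,0,0,0],
  [0,0,0,0,0,0],
])

```text
t: 63.95
ee_pos: [0.4149, 0.3725, 0.0321]
orientation: [[-0.127, 0.992, 0.001], [0.992, 0.127, -0.002], [-0.002, 0.0, -1.0]]
force: [0.1, 0.4, -1.3]
gripper_width: 0.207
```

```bash
python3 to.py .4125 .3757 -.0225 7.6
```

```text
tcp [0.4149 0.3725 0.0321] shift [ 0.0036 -0.002   0.0546] turn [ 0.03  0.1  -0.28] F [ 0.1  0.4 -1.3] t 63.95
```

Request:
servo_tool([
  [0.0036,-0.002,0.01,0,0,-0.2],
  [0.0036,-0.002,0.02,0,0,-0.2],
  [0.0036,-0.002,0.03,0,0,-0.2],
  [0.0036,-0.002,0.04,0,0,-0.2],
  [0.0036,-0.002,0.05,0,0,-0.2],
])

```text
t: 64.37
ee_pos: [0.4126, 0.3757, -0.0186]
orientation: [[-0.131, 0.991, 0.001], [0.991, 0.131, -0.002], [-0.002, 0.001, -1.0]]
force: [-0.2, -0.7, -2.4]
gripper_width: 0.21
```

Request:
servo_tool([
  [0,0,0.002,0,0,0],
  [0,0,0.004,0,0,0],
  [0,0,0.004,0,0,0],
])

```text
t: 64.62
ee_pos: [0.4123, 0.3752, -0.0226]
orientation: [[-0.131, 0.991, 0.001], [0.991, 0.131, -0.003], [-0.003, 0.001, -1.0]]
force: [-0.4, 0.2, -0.6]
gripper_width: 0.209
```

Request:
servo_tool([
  [0,0,0,0,0,0],
  [0,0,0,0,0,0],
  [0,0,0,0,0,0],
  [0,0,-0.02,0,0,0],
  [0,0,-0.06,0,0,0],
], claw=0.32)

```text
t: 65.03
ee_pos: [0.4106, 0.3728, 0.0346]
orientation: [[-0.132, 0.991, -0.004], [0.991, 0.132, -0.009], [-0.008, -0.005, -1.0]]
force: [0.9, -0.6, -0.4]
gripper_width: 0.321
```

Request:
servo_tool([
  [0,0,-0.04,0,0,0],
  [0,0,-0.08,0,0,0],
  [0,0,-0.12,0,0,0],
  [0,0,-0.16,0,0,0],
  [0,0,-0.2,0,0,0],
], claw=0.4)

```text
t: 65.45
ee_pos: [0.4111, 0.3744, 0.2368]
orientation: [[-0.132, 0.991, -0.004], [0.991, 0.132, -0.009], [-0.008, -0.005, -1.0]]
force: [1.2, -0.0, -0.2]
gripper_width: 0.394
```

Request:
servo_tool([
  [-0.037,-0.003,0,0,0,0],
  [-0.075,-0.005,0,0,0,0],
  [-0.113,-0.008,0,0,0,0],
  [-0.15,-0.011,0,0,0,0],
  [-0.19,-0.014,0,0,0,0],
])

```text
t: 65.87
ee_pos: [0.4221, 0.183, 0.2387]
orientation: [[-0.133, 0.991, -0.003], [0.991, 0.133, -0.008], [-0.008, -0.004, -1.0]]
force: [0.1, -0.1, -0.7]
gripper_width: 0.4
```

Request:
servo_tool([
  [-0.037,-0.003,0,0,0,0],
  [-0.075,-0.005,0,0,0,0],
  [-0.113,-0.008,0,0,0,0],
  [-0.15,-0.011,0,0,0,0],
  [-0.19,-0.014,0,0,0,0],
])

```text
t: 66.28
ee_pos: [0.4334, -0.0085, 0.2406]
orientation: [[-0.134, 0.991, -0.002], [0.991, 0.134, -0.008], [-0.008, -0.003, -1.0]]
force: [1.2, -0.8, 0.1]
gripper_width: 0.401
```

Request:
servo_tool([
  [-0.037,-0.003,0,0,0,6],
  [-0.075,-0.005,0,0,0,12],
  [-0.113,-0.008,0,0,0,18],
  [-0.15,-0.011,0,0,0,24],
  [-0.19,-0.014,0,0,0,29],
])

```text
t: 66.7
ee_pos: [0.4448, -0.2002, 0.2425]
orientation: [[0.367, 0.93, -0.001], [0.93, -0.367, -0.008], [-0.008, 0.002, -1.0]]
force: [1.1, -0.3, -0.7]
gripper_width: 0.4
```

```bash
python3 to.py .4511 -.2959 .06 -21.44
```

```text
tcp [ 0.4448 -0.2002  0.2425] shift [-0.0851  0.0407  0.1833] turn [ 0.1   0.48 -0.1 ] F [ 1.1 -0.3 -0.7] t 66.7
```

Request:
servo_tool([
  [-0.037,0.02,0,0,0.5,0],
  [-0.075,0.041,0,0,0.5,0],
  [-0.086,0.041,0.03,0,0.5,0],
  [-0.086,0.041,0.07,0,0.5,0],
  [-0.086,0.041,0.11,0,0.5,0],
])

```text
t: 67.12
ee_pos: [0.4515, -0.2986, 0.1326]
orientation: [[0.371, 0.929, 0.005], [0.929, -0.371, -0.002], [-0.0, 0.005, -1.0]]
force: [-0.1, 0.5, -0.9]
gripper_width: 0.399
```

Request:
servo_tool([
  [0,0,0.035,0,0,0],
  [0,0,0.07,0,0,0],
  [0,0,0.07,0,0,0],
  [0,0,0.07,0,0,0],
])

```text
t: 67.45
ee_pos: [0.451, -0.298, 0.0619]
orientation: [[0.37, 0.929, 0.002], [0.929, -0.37, -0.0], [0.0, 0.002, -1.0]]
force: [0.6, 1.5, 1.0]
gripper_width: 0.402
```

```bash
python3 to.py .4511 -.2959 .0245 -21.44
```

```text
tcp [ 0.451  -0.298   0.0619] shift [ 0.002  -0.0008  0.0374] turn [ 0.11 -0.01 -0.3 ] F [0.6 1.5 1. ] t 67.45
```

Request:
servo_tool([
  [0.002,0,0.01,0,0,-0.3],
  [0.002,0,0.02,0,0,-0.3],
  [0.002,0,0.03,0,0,-0.3],
  [0.002,0,0.037,0,0,-0.3],
  [0.002,0,0.037,0,0,-0.3],
])

```text
t: 67.87
ee_pos: [0.4511, -0.2961, 0.0239]
orientation: [[0.366, 0.931, 0.0], [0.931, -0.366, -0.0], [-0.0, 0.0, -1.0]]
force: [0.3, 0.5, 0.0]
gripper_width: 0.397
```

Request:
servo_tool([
  [0,0,0,0,0,0],
  [0,0,0,0,0,0],
  [0,0,0,0,0,0],
  [0,0,0,0,0,0],
  [0,0,0,0,0,0],
], claw=0)

```text
t: 68.28
ee_pos: [0.4511, -0.2962, 0.0241]
orientation: [[0.366, 0.931, 0.0], [0.931, -0.366, -0.0], [-0.0, 0.0, -1.0]]
force: [-0.5, -0.4, 1.1]
gripper_width: 0.206
```

Request:
servo_tool([
  [0,0,-0.004,0,0,0],
  [0,-0.01,-0.005,0,0,0],
  [0,-0.03,-0.005,0,0,0],
  [0,-0.05,-0.005,0,0,0],
  [0,-0.07,-0.005,0,0,0],
])

```text
t: 68.7
ee_pos: [0.3855, -0.2705, 0.0295]
orientation: [[0.366, 0.931, 0.001], [0.931, -0.366, -0.0], [0.0, 0.001, -1.0]]
force: [0.0, -0.6, -2.2]
gripper_width: 0.206
```

Request:
servo_tool([
  [0,-0.02,0,0,0,0],
  [0,-0.04,0,0,0,0],
  [0,-0.05,-0.02,0,0,0],
  [0,-0.05,-0.06,0,0,0],
  [0,-0.05,-0.1,0,0,0],
])

```text
t: 69.12
ee_pos: [0.3365, -0.2506, 0.1289]
orientation: [[0.364, 0.931, -0.004], [0.931, -0.364, 0.003], [0.001, -0.005, -1.0]]
force: [1.8, -1.6, -1.9]
gripper_width: 0.209
```

Request:
servo_tool([
  [0,0,-0.04,0,0,0],
  [0,0,-0.08,0,0,0],
  [0,0,-0.12,0,0,0],
  [0,0,-0.12,0,0,0],
  [0,0,-0.12,0,0,0],
])

```text
t: 69.53
ee_pos: [0.3382, -0.2517, 0.2509]
orientation: [[0.365, 0.931, -0.0], [0.931, -0.365, -0.001], [-0.001, 0.0, -1.0]]
force: [-0.3, -0.1, -1.8]
gripper_width: 0.206
```

```bash
python3 held.py; python3 to.py .4189 .331 .235 7.6
```

```text
near end row 276 tool y -0.0196 centre at 0.0554
tcp [ 0.3367 -0.2513  0.2493] shift [ 0.5722 -0.1359  0.0148] turn [ -0.24  -0.05 -29.  ] F [-0.3 -0.4 -2.3] t 69.5833
```

Request:
servo_tool([
  [0.037,-0.004,0,0,0,-3],
  [0.075,-0.008,0,0,0,-6],
  [0.113,-0.012,0,0,0,-9],
  [0.15,-0.016,0,0,0,-12],
  [0.187,-0.02,0,0,0,-15],
])

```text
t: 70.0
ee_pos: [0.3848, -0.0685, 0.2479]
orientation: [[0.109, 0.994, -0.008], [0.994, -0.109, 0.002], [0.001, -0.008, -1.0]]
force: [1.7, 0.7, -1.6]
gripper_width: 0.209
```

Request:
servo_tool([
  [0.037,-0.001,0,0,0,-3],
  [0.075,-0.002,0,0,0,-6],
  [0.113,-0.003,0,0,0,-9],
  [0.15,-0.005,0,0,0,-12],
  [0.19,-0.006,0,0,0,-14],
])

```text
t: 70.42
ee_pos: [0.3978, 0.1215, 0.2462]
orientation: [[-0.138, 0.99, -0.012], [0.99, 0.138, -0.001], [0.001, -0.012, -1.0]]
force: [1.3, -0.7, -1.4]
gripper_width: 0.21
```

Request:
servo_tool([
  [0.037,0.008,0,0,0,0],
  [0.075,0.016,0,0,0,0],
  [0.113,0.024,0,0,0,0],
  [0.15,0.032,0,0,0,0],
  [0.19,0.04,0.01,0,0,0],
])

```text
t: 70.83
ee_pos: [0.4107, 0.3162, 0.2348]
orientation: [[-0.138, 0.99, -0.013], [0.99, 0.138, -0.003], [-0.001, -0.013, -1.0]]
force: [1.4, 0.1, -1.1]
gripper_width: 0.212
```

Request:
servo_tool([
  [0,0,0,0,0,0],
  [0,0,0,0,0,0],
  [0,0,0,0,0,0],
])

```text
t: 71.08
ee_pos: [0.4096, 0.3148, 0.2329]
orientation: [[-0.139, 0.99, -0.016], [0.99, 0.139, -0.007], [-0.005, -0.017, -1.0]]
force: [0.3, -0.1, -0.3]
gripper_width: 0.21
```

```bash
python3 to.py .4189 .331 .03 7.6; python3 -c "
from look import *
for b in bars(optics.capture('wrist'),cam('wrist'),.009): print(b[0].round(4),b[1:4])"
```

```text
tcp [0.4096 0.3148 0.2329] shift [0.0157 0.0149 0.2026] turn [-0.95  0.26  0.42] F [ 0.3 -0.1 -0.3] t 71.0833
[0.5928 0.3384 0.009 ] (np.float64(9.00630305047668), np.float64(0.21765569141443658), np.float64(0.05469006777172222))
[0.4624 0.425  0.009 ] (np.float64(6.992905529933941), np.float64(0.15056208455374934), np.float64(0.019969859246267412))
[0.4618 0.381  0.009 ] (np.float64(7.506020820889337), np.float64(0.1365542998242633), np.float64(0.0198349069277072))
```

Request:
servo_tool([
  [0.0157,0.0149,0.03,-0.9,0.2,0.4],
  [0.0157,0.0149,0.07,-0.9,0.2,0.4],
  [0.0157,0.0149,0.11,-0.9,0.2,0.4],
  [0.0157,0.0149,0.15,-0.9,0.2,0.4],
  [0.0157,0.0149,0.19,-0.9,0.2,0.4],
])

```text
t: 71.55
ee_pos: [0.4206, 0.3278, 0.0414]
orientation: [[-0.128, 0.992, 0.0], [0.992, 0.128, -0.002], [-0.002, -0.0, -1.0]]
force: [2.2, 0.0, -1.2]
gripper_width: 0.206
```

Request:
servo_tool([
  [0,0,0.01,0,0,0],
  [0,0,0.01,0,0,0],
  [0,0,0.01,0,0,0],
])

```text
t: 71.8
ee_pos: [0.4209, 0.326, 0.0312]
orientation: [[-0.126, 0.992, -0.001], [0.992, 0.126, -0.004], [-0.004, -0.001, -1.0]]
force: [-0.2, 0.2, -0.3]
gripper_width: 0.208
```

```bash
python3 to.py .4189 .331 -.0225 7.6
```

```text
tcp [0.4209 0.326  0.0312] shift [ 0.0054 -0.0013  0.0537] turn [-0.08  0.21 -0.35] F [-0.2  0.2 -0.3] t 71.8
```

Request:
servo_tool([
  [0.0054,-0.001,0.005,0,0.2,-0.3],
  [0.0054,-0.001,0.015,0,0.2,-0.3],
  [0.0054,-0.001,0.027,0,0.2,-0.3],
  [0.0054,-0.001,0.04,0,0.2,-0.3],
  [0.0054,-0.001,0.049,0,0.2,-0.3],
])

```text
t: 72.22
ee_pos: [0.4196, 0.3314, -0.018]
orientation: [[-0.131, 0.991, -0.0], [0.991, 0.131, 0.001], [0.001, -0.0, -1.0]]
force: [0.2, -0.5, -1.4]
gripper_width: 0.204
```

Request:
servo_tool([
  [0,0,0.002,0,0,0],
  [0,0,0.004,0,0,0],
  [0,0,0.0045,0,0,0],
])

```text
t: 72.47
ee_pos: [0.4197, 0.3317, -0.0224]
orientation: [[-0.131, 0.991, -0.0], [0.991, 0.131, 0.001], [0.001, 0.0, -1.0]]
force: [0.2, -0.1, -0.3]
gripper_width: 0.209
```

Request:
servo_tool([
  [0,0,0,0,0,0],
  [0,0,0,0,0,0],
  [0,0,0,0,0,0],
  [0,0,-0.02,0,0,0],
  [0,0,-0.06,0,0,0],
], claw=0.32)

```text
t: 72.88
ee_pos: [0.418, 0.3295, 0.0355]
orientation: [[-0.132, 0.991, -0.005], [0.991, 0.132, -0.004], [-0.003, -0.005, -1.0]]
force: [1.1, 0.5, -0.3]
gripper_width: 0.321
```

Request:
servo_tool([
  [0,0,-0.04,0,0,0],
  [0,0,-0.08,0,0,0],
  [0,0.01,-0.12,0,0,0],
  [0,0.02,-0.16,0,0,0],
  [0,0.03,-0.2,0,0,0],
])

```text
t: 73.3
ee_pos: [0.4486, 0.3339, 0.238]
orientation: [[-0.133, 0.991, -0.005], [0.991, 0.133, -0.004], [-0.003, -0.005, -1.0]]
force: [1.0, 0.7, -0.3]
gripper_width: 0.321
```

Request:
servo_tool([
  [0.02,0.02,0,0,0,0],
  [0.04,0.03,0,0,0,0],
  [0.04,0.03,0,0,0,0],
  [0.04,0.03,0,0,0,0],
])

```text
t: 73.63
ee_pos: [0.4725, 0.3782, 0.2378]
orientation: [[-0.134, 0.991, -0.005], [0.991, 0.134, -0.003], [-0.003, -0.005, -1.0]]
force: [0.3, -0.3, 0.7]
gripper_width: 0.321
```

Run:
```python
from look import *
im=look(.009)
S=optics.capture('side');save('fin.png',np.hstack([cv2.resize(im,(440,330)),cv2.resize(S[150:420,170:470],(360,330))]))
cs=cam('side');print('beaker side diff', np.abs(S[240:282,270:305].astype(int)-cv2.cvtColor(cv2.imread('pics/side0.png'),cv2.COLOR_BGR2RGB)[240:282,270:305]).mean())
```

```text
tcp [0.4725 0.3782 0.2378] ang 7.7 R2 [-0.003 -0.005 -1.   ] 73.6333
[0.4749 0.3378 0.009 ] deg 7.2 L 0.149 W 0.020 grip [0.4213 0.331  0.009 ] tool shift x,y [-0.0399 -0.057 ] turn z 0.5
[0.4611 0.4252 0.009 ] deg 6.7 L 0.149 W 0.020 grip [0.4075 0.4189 0.009 ] tool shift x,y [ 0.049 -0.059] turn z 1.0
[0.4674 0.3825 0.009 ] deg 8.3 L 0.149 W 0.019 grip [0.414  0.3747 0.009 ] tool shift x,y [ 0.0043 -0.0585] turn z -0.7
beaker side diff 34.18775510204082
```

View pics/fin.png

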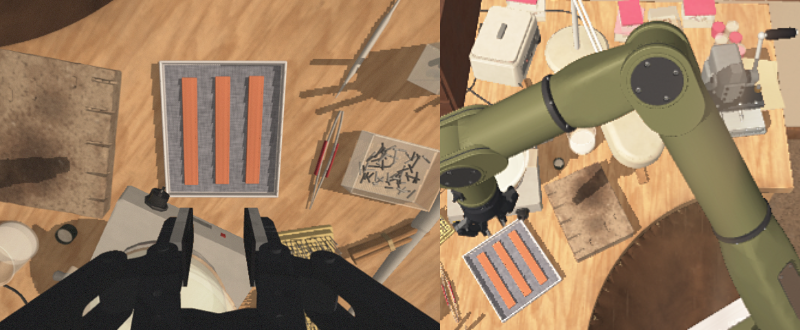

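The last view shows the three bars flat and parallel in the tray, the lever upright at rest and the block empty. Handing in.

```bash
python3 -c "
from workcell import ctrl,read_state
print(read_state()['force'],ctrl.close_job())"
```

```text
the job is handed in; nothing more can be done
[-0.33683554  0.23435503 -0.39748983] None
```

All three bars were pressed in one stroke and now lie side by side, lengthwise, in the felt tray. I handed the job in at about 74 s of the 210 s; no verdict is reported.

- **Loading:** each bar was slid to contact with the rear stop and its rib. The right bar sat about 2° askew, so I re-gripped and squared it before pressing; afterwards all three measured home.
- **Pressing:** the lever came up hard at about 1.31 rad, and I held it there at about 34 N. I eased it back over about 3.5 s, still gripped, to the exact position it started from, then let go. The bars had not moved.
- **Tray:** the last wrist view measures each bar at 149 x 20 mm, lying at 7 to 8° like the tray. They are about 44 mm apart and clear of the walls.

**Checks that disagreed or fell short:**
- **Fingertip offset:** the real fingertips sit about 24 mm behind the reported tool tip. My first two closes shut above the bar without moving it. I found the right height by feel and used that offset from then on.
- **Tray position:** my first estimate was about 5 mm off; I corrected it from a close view before placing any bar.
- **Beaker:** the arm partly hid it in the last side view, so my picture comparison (difference 34) says nothing. What could be seen of it was in its place, and the robot never worked near it.

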